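Refit the rings and end knob on a rolling pin

TASK

Put the free end of the rolling pin back together like its other end: slide the large wooden ring onto the bare steel spindle and let go of it, then the small ring, then the end knob, each fully home so that no gaps are left in the stack. The spindle floats in a soft bush and does not sit exactly in the middle, so feel your way on gently and push home lightly: nothing may be pressed against the pin with more than about 15 N. Leave the garlic bulb where it is.

Things in the scene. Friction and masses are not known exactly. Their poses are not given: they have to be found in the camera images.
- rolling_pin: Wooden rolling pin, level along y on a fixed wooden stand. Its +y end already carries large ring, small ring and knob; its -y end is bare. Origin: on the worktop under the bare end's shoulder; the pin's nominal axis is x = 0, z = 100 mm of this frame. More than 15 N between a loose part and the pin or its spindle spoils the job.
- shoulder (a point): Centre of the bare end's flat steel shoulder, 44 mm across, on the nominal axis (axes as the pin's); it faces -y. Behind it (+y) come 18 mm of 44 mm neck, then the 52 mm barrel. Home along the pin's y, measured from here: large ring -14 mm, small ring -42 mm, end knob -71 mm (their origins).
- spindle_nominal (a point): Where the tip of the 20 mm steel spindle would be if it were central: 84 mm out from the shoulder on the nominal axis. The last 14 mm taper to a blunt 3 mm tip. The real spindle is parallel to the pin's y but sits off this line by an unmeasured amount, up to 6.5 mm in x and 6.5 mm in z either way. Its bush is sprung sideways: 10 N per mm pushed in x or z.
- rack: Fixed low rest: two 12 mm steel rails along its y, 24 mm apart, tops 26 mm above the worktop, 196 mm long, 30 mm high end blocks, two pegs 36 mm high between its three places at y = -62, 0 and +62 mm (within 3 mm). Origin: on the worktop under its middle. Each part stands on the rails, bore along the rack's y; which part is in which place changes.
- large_ring: Large round wooden ring, 62 mm outside, 28 mm thick, bore 22.5 mm right through, 0.06 to 0.13 kg. Origin: centre of the bore, half-way through (55 mm above the worktop on the rack). Its y axis is the bore axis. Home: against the shoulder, origin at y = -14 mm in the pin's frame.
- small_ring: Small round wooden ring, 50 mm outside, 28 mm thick, bore 22.5 mm right through, 0.04 to 0.09 kg. Origin: centre of the bore, half-way through (48.6 mm above the worktop on the rack). Its y axis is the bore axis. Home: against the large ring, origin at y = -42 mm in the pin's frame.
- end_knob: Wooden end knob, 44 mm across, 46 mm long, with a blind bore 22.5 mm wide and 30 mm deep. Bore along its y, open at +y; the closed rounded end points to -y. Origin: on the axis, 15 mm inside the open face (45 mm above the worktop on the rack); the straight 44 mm side runs from y = +15 to -18 mm. Home: open face against the small ring, origin at y = -71 mm in the pin's frame.
- garlic_1: Loose garlic bulb, about 53 mm, standing between rack and pin, nearer the robot; origin at its underside. Leave it.
Mind the look-alikes: they are no part of the job. What is shaped like the small_ring but pink is not meant.

How it is judged:
By the outcome, as a careful person would: the job done as asked, in the order asked, and still so for the second after the job is handed in, with the robot touching nothing.
It also fails if it takes over 72 s, if anything falls off the work surface, if the arm or the gripper's body presses on something with over 40 N, if the wrist force passes 120 N, or if a joint passes its speed limit or range.

ROBOT

A 6-joint arm with a two-finger parallel gripper is mounted at the origin on a cart in front of the work surface, level with it; the furniture and walls round the work are solid. World frame = base frame: x ahead of the robot, y to its left, z up, the work surface at z = 0. Lengths are in m, angles in degrees, forces in N, time in s.
With the tool pointing down it reaches from about 0.35 to 0.875 m from the base axis. Payload 4.2 kg.
Tool frame: the origin (TCP) lies midway between the tips of the shut fingers; the grasp point (between the pads) lies 19 mm behind it (r.pinch_z is the distance from the TCP to the grasp point, in m); z points along the fingers, y is the line along which they close (so a half turn about z gives the same grasp; the last joint's range is limited). The gripper opens to 87 mm and grips with 3 to 60 N. Pads are 19 mm wide; open, the fingers measure 117 mm over their backs; the gripper's body (75 mm by 190 mm) begins 51 mm behind the grasp point.
Start: joints at [-50.443, 22.042, 0.453, 0, -68.411, -14.817], TCP at [0.262, -0.568, 0.223] pointing down, gripper open.
Joint ranges: [-179.83, 179.83], [-69.29, 118.12], [-61.27, 80.66], [-181.25, 117.63], [-171.15, -9.14], [-177.46, 177.46]. Speed limits (degrees/s): [159.86, 159.86, 180, 180, 180, 180].

INTERFACE

Orientations are given as a 3x3 rotation matrix whose columns are the frame's x, y, z axes.
In Python, from station import r, imaging, models gives the robot as it stands. The module is installed in compiled form; this text tells all that it offers.
- The arm moves only by the tool apply_moves, never from a script. Its argument "moves" is a list of rows, each a list of 2 entries, a list of its own where there are three numbers: the shift along the tool's x, y, z in m, then the turn about the tool's z in degrees. A call has 1 to 5 rows; each row shifts and turns the commanded pose from where the row before left it, along the tool's axes as they then stand; what a row does not reach is not made up. A row lasts 1/12 s, in which the tool goes at most 41.7 mm and 7.16 degrees, less where a joint would pass 70% of its speed; a pose out of reach is approached as far as the arm can. A call is refused whole if a number of a shift passes 0.0417 or a number of a turn 7.16, either way. A call with a gripper value outside its range is refused whole. "hand" is the finger opening in m, from 0 to 0.087, set as the call begins (left out, the last holds). The fingers move at their own pace and stop on an object; the grip force is fixed at half the most. Time passes only in rows, so rows that do not move let the fingers close. It gives the time, the measured TCP pose, the force, the opening and the grip force at its end, in the units of the state.
- r.sense(): the state, without advancing time (a new reading comes with each control period).
- imaging.capture(name): name is "scene" or "top" or "wrist"; returns a dict with "frame" (400x640x3 uint8, blue, green, red), "intrinsics" (3x3 intrinsics, pixels), "dist" ([k1, k2, p1, p2, k3] as OpenCV has them; the pictures are not rectified), "eye" and "orientation" of the camera in the world. Camera axes: x right, y down, z forward; pixel columns grow to the right and rows downward; lengths in m; the calibration is good to about 2 mm. A picture is of the moment at which its call begins. There is no depth.
- r.finish_job(): hands the job in; it is judged then, once.
Trained networks look in a picture, given as the dict that the camera call returned (one of the last four; its "shot" number tells which), for a name from the list of things; names that differ only in an ending like _2 or _b are one class to them, and where a whole thing is asked for, a point or a joint stands for the part that bears it (a point fixed in the world has none). Each returns a list of dicts, best first, with "confidence" (0 to 1); they miss things now and then, are a little off and sometimes report something else, mostly with a low value. They report only what shows in the picture. A call takes as long as a camera call. They do not tell look-alikes from the thing itself.
- models.cut_out(picture, target): "region" (400x640 bool, what is visible of it) and "extent" ([left, top, width, height] as shares, 0 to 1, of the picture: columns of its width, rows of its height, round what is visible of it).
- models.place_of(picture, target): "at" ([column, row] as shares, 0 to 1, of the picture: columns of its width, rows of its height: a listed point, or the origin of a listed thing).
The state is a dict: "time_s": time; "joints": joint angles; "joint_velocities": joint speeds; "effort": joint torques, N m; "tcp_pos": TCP position; "ee_rot": TCP orientation; "wrist_force": force on the tool from outside, world axes, zero at the start; "moment": the same for the moment, N m; "gripper_width": opening from 0.0 (shut) to 1.0 (fully open); "gripper_force": force on a finger pad.
Only numpy, scipy, OpenCV 4.12 (cv2) and the standard library are available. Lean on these libraries where they do the work, as an engineer would, in place of code of your own. Each camera call takes 0.05 s, during which the arm holds its last target. There are 200 camera calls.

## Working session

There is one attempt and no reset: what is moved stays moved. The work goes in short steps, Python scripts to look and compute and a tool call to move; the robot and the scene stay as the last step left them, time stands still between calls to the robot, and variables do not carry over. Pictures are saved under pics/ and viewed, at most 10 in all, crops included, and the job is handed in when it is done.

Besides the shell and the picture viewer there is one more tool, called after "Request:" as name(argument=value, ...) on one line, values as JSON. apply_moves: Moves the arm, as the interface text tells. Its arguments: {"type":"object","properties":{"moves":{"type":"array"},"hand":{"type":"number"}},"required":["moves"]}

```bash
mkdir -p pics; cat > h.py <<'E'
import numpy as np, cv2
from station import r, imaging, models
def ray(p,uv):
    pt=cv2.undistortPoints(np.array([[uv]],float),np.array(p["intrinsics"]),np.array(p["dist"]))[0,0]
    d=np.array(p["orientation"])@np.array([pt[0],pt[1],1.0]); return np.array(p["eye"],float),d/np.linalg.norm(d)
def onz(p,uv,z):
    e,d=ray(p,uv); return e+d*(z-e[2])/d[2]
def tri(rs):
    A=np.zeros((3,3));b=np.zeros(3)
    for e,d in rs:
        M=np.eye(3)-np.outer(d,d);A+=M;b+=M@e
    return np.linalg.solve(A,b)
def proj(p,X):
    R=np.array(p["orientation"]);c=R.T@(np.array(X,float)-np.array(p["eye"]))
    return cv2.projectPoints(c[None],np.zeros(3),np.zeros(3),np.array(p["intrinsics"]),np.array(p["dist"]))[0].ravel()
E
python3 - <<'E'
from h import *
np.set_printoptions(precision=4,suppress=True)
s=r.sense();print(s,r.pinch_z)
P={n:imaging.capture(n) for n in("scene","top")}
for n,p in P.items():
    cv2.imwrite(f"pics/{n}0.png",p["frame"]);print(n,p["eye"],np.array(p["orientation"]).tolist(),p["intrinsics"][0][0])
    for t in("rolling_pin","shoulder","spindle_nominal","rack","large_ring","small_ring","end_knob","garlic_1"):
        for o in models.place_of(p,t)[:3]:
            uv=np.array(o["at"])*[640,400];z={"shoulder":.1,"spindle_nominal":.1,"large_ring":.055,"small_ring":.0486,"end_knob":.045}.get(t,0)
            print(n,t,round(o["confidence"],2),uv,onz(p,uv,z)[:2])
E
```

```text
{'time_s': 0.0, 'joints': array([-50.4448,  22.0917,   0.3809,  -0.0284, -68.4104, -14.816 ]), 'joint_velocities': array([0.0836, 0.0304, 0.0963, 0.0389, 0.0994, 0.0758]), 'effort': array([  0.0006, -39.0663,  18.7407,   4.2199,   0.011 ,  -0.0002]), 'tcp_pos': array([ 0.2613, -0.5671,  0.2215]), 'ee_rot': array([[-0.9083, -0.4183, -0.001 ],
       [-0.4183,  0.9083,  0.0019],
       [ 0.0001,  0.0022, -1.    ]]), 'wrist_force': array([ 0.1872,  0.641 , -0.2626]), 'moment': array([ 0.0563, -0.0152, -0.0274]), 'gripper_force': 0.0, 'gripper_width': 1.0034085989336679} 0.0187
scene [ 0.0002 -0.8329  0.4788] [[0.793255870252648, -0.26464276286012817, 0.5483697041006841], [-0.6086341315693835, -0.31860463744161677, 0.7266743279416703], [-0.0175959710870453, -0.9101951950359075, -0.41380561708977553]] 414.496355844117
scene rolling_pin 0.22 [268.288 241.   ] [ 0.4206 -0.0865]
scene shoulder 0.61 [281.792 164.12 ] [0.5922 0.109 ]
scene spindle_nominal 0.92 [294.016 171.92 ] [0.5821 0.0341]
scene rack 0.61 [326.784 222.4  ] [ 0.5863 -0.0989]
scene large_ring 0.67 [328.704 221.72 ] [ 0.5244 
[... 387 characters left out ...]
, [-0.9996079596231633, -0.02558365643591322, 0.011375569497189205], [-0.007774417858696207, -0.13669183904039725, -0.9905831108830355]] 486.7820817911479
top rolling_pin 0.94 [209.472 171.52 ] [0.5949 0.1286]
top shoulder 0.75 [200.896 163.6  ] [0.5921 0.1239]
top spindle_nominal 0.96 [238.208 165.52 ] [0.5894 0.0399]
top rack 0.83 [363.776 200.   ] [ 0.5347 -0.2447]
top large_ring 0.69 [338.304 203.12 ] [ 0.5178 -0.1832]
top small_ring 0.85 [438.912 212.32 ] [ 0.5035 -0.4134]
top small_ring 0.81 [363.328 196.4  ] [ 0.5357 -0.2399]
top small_ring 0.63 [298.112 155.32 ] [ 0.6278 -0.0881]
top end_knob 0.89 [390.08 194.  ] [ 0.5434 -0.3015]
top garlic_1 0.93 [288.512 242.4  ] [ 0.4294 -0.0695]
```

```bash
python3 - <<'E'
import cv2
a=cv2.imread("pics/top0.png");b=cv2.imread("pics/scene0.png")
c=cv2.resize(a[120:270,130:470],(800,353));d=cv2.resize(b[130:310,180:440],(800,554))
cv2.imwrite("pics/c1.png",c);cv2.imwrite("pics/c2.png",d)
E
```

```text
(no output)
```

View pics/c1.png

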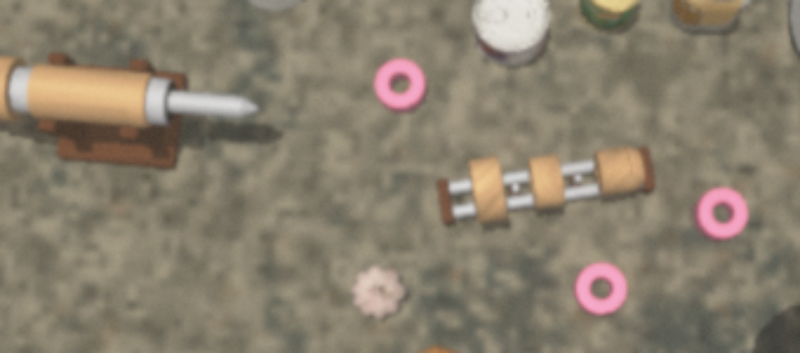

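View pics/c2.png

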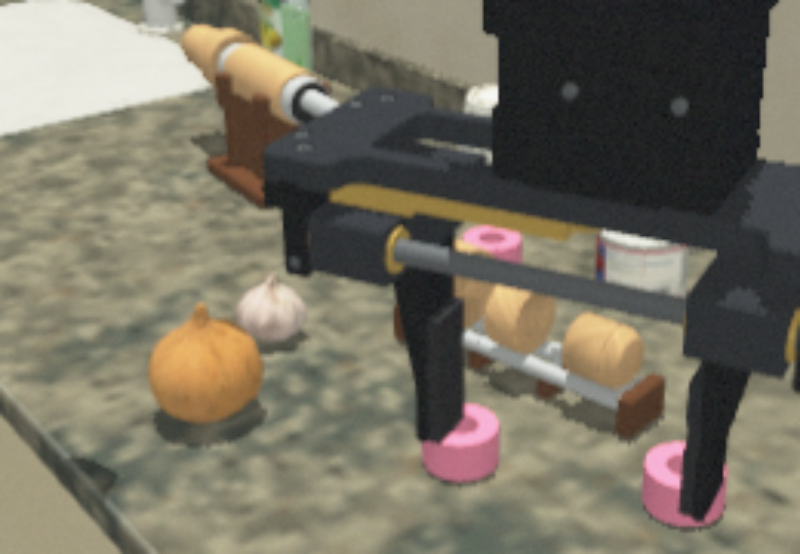

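Top crop: the rack carries the large ring (490,188), the small ring (547,181) and the knob (622,170). The bare spindle tip is at (258,106) and the garlic at (378,292). Look-alikes are the pink rings at crop (400,85), (722,213) and (600,290). I choose the wooden parts on the rack; the orange onion in the scene view is irrelevant.

Request:
apply_moves(moves=[[[-0.0327,0.021,-0.0029],0],[[-0.0327,0.021,-0.0029],0],[[-0.0327,0.021,-0.0029],0],[[-0.0327,0.021,-0.0029],0],[[-0.0327,0.021,-0.0029],0]], hand=0.087)

```text
time_s: 1.32
tcp_pos: [0.3667, -0.4023, 0.2373]
ee_rot: [[-0.908, -0.418, 0.0], [-0.418, 0.908, -0.0], [-0.0, -0.0, -1.0]]
wrist_force: [1.1, 0.4, 0.5]
gripper_width: 0.996
gripper_force: 0.0
```

Request:
apply_moves(moves=[[[-0.0327,0.021,-0.0029],0],[[-0.0327,0.021,-0.0029],0],[[-0.0327,0.021,-0.0029],0],[[-0.0327,0.021,-0.0029],0],[[-0.0327,0.021,-0.0029],0]])

```text
time_s: 1.73
tcp_pos: [0.4714, -0.2383, 0.2521]
ee_rot: [[-0.908, -0.419, 0.001], [-0.419, 0.908, -0.0], [-0.001, -0.001, -1.0]]
wrist_force: [0.4, 0.4, 0.1]
gripper_width: 1.001
gripper_force: 0.0
```

Request:
apply_moves(moves=[[[0,0,0],-7],[[0,0,0],-7],[[0,0,0],-7],[[0,0,0],-7],[[0,0,0],-7]])

```text
time_s: 2.15
tcp_pos: [0.4708, -0.2398, 0.2517]
ee_rot: [[-0.498, -0.867, 0.0], [-0.867, 0.498, -0.0], [-0.0, -0.0, -1.0]]
wrist_force: [-0.6, -0.3, 0.2]
gripper_width: 1.0
gripper_force: 0.0
```

Request:
apply_moves(moves=[[[0,0,0],-7],[[0,0,0],-7],[[0,0,0],-7],[[0,0,0],-7],[[0,0,0],-7]])

```text
time_s: 2.57
tcp_pos: [0.4707, -0.24, 0.2517]
ee_rot: [[0.089, -0.996, 0.0], [-0.996, -0.089, -0.0], [0.0, -0.0, -1.0]]
wrist_force: [0.2, -0.3, -0.6]
gripper_width: 1.001
gripper_force: 0.0
```

Request:
apply_moves(moves=[[[0,0,0],-7],[[0,0,0],0]])

```text
time_s: 2.73
tcp_pos: [0.4707, -0.24, 0.2517]
ee_rot: [[0.206, -0.979, 0.0], [-0.979, -0.206, -0.0], [0.0, -0.0, -1.0]]
wrist_force: [0.1, -0.4, 0.0]
gripper_width: 1.002
gripper_force: 0.0
```

```bash
python3 - <<'E'
from h import *
np.set_printoptions(precision=4,suppress=True)
s=r.sense();print(s["tcp_pos"],s["ee_rot"],s["joints"],s["wrist_force"],s["time_s"])
P={n:imaging.capture(n) for n in("scene","top","wrist")}
vis=[]
for n,p in P.items():
    f=p["frame"].copy();print(n,p["eye"])
    for t in("shoulder","spindle_nominal","rack","large_ring","small_ring","end_knob"):
        for o in models.place_of(p,t)[:2]:
            uv=np.array(o["at"])*[640,400];z={"shoulder":.1,"spindle_nominal":.1,"large_ring":.055,"small_ring":.0486,"end_knob":.045}.get(t,0)
            print(n,t,round(o["confidence"],2),uv,onz(p,uv,z)[:2])
            cv2.circle(f,tuple(int(v) for v in uv),2,(0,0,255),-1)
    cv2.imwrite(f"pics/{n}1.png",f)
E
```

```text
[ 0.4707 -0.24    0.2517] [[ 0.2055 -0.9787  0.0002]
 [-0.9787 -0.2055 -0.0001]
 [ 0.0001 -0.0002 -1.    ]] [ -9.4136  11.4063 -10.3315   0.0012 -68.2497  21.2721] [ 0.0693 -0.4045  0.0152] 2.7333
scene [ 0.0002 -0.8329  0.4788]
scene shoulder 0.62 [345.728 228.4  ] [ 0.4762 -0.2957]
scene shoulder 0.55 [281.472 160.8  ] [0.6076 0.1342]
scene spindle_nominal 0.98 [291.968 172.2  ] [0.5767 0.0359]
scene rack 0.85 [352.832 249.68 ] [ 0.5471 -0.2406]
scene rack 0.75 [373.376 239.68 ] [ 0.6146 -0.2371]
scene large_ring 0.83 [325.184 222.4  ] [ 0.5162 -0.181 ]
scene small_ring 0.86 [400.704 286.8  ] [ 0.472  -0.4452]
scene small_ring 0.82 [334.784 274.32 ] [ 0.4076 -0.3448]
scene end_knob 0.61 [374.528 243.12 ] [ 0.5484 -0.305 ]
scene end_knob 0.56 [351.488 250.48 ] [ 0.4915 -0.2969]
top [ 0.363  -0.1606  1.1434]
top shoulder 0.6 [201.984 164.   ] [0.5912 0.1213]
top large_ring 0.63 [334.976 201.   ] [ 0.5225 -0.1756]
top small_ring 0.66 [440.   212.68] [ 0.5028 -0.4159]
top small_ring 0.62 [386.88 241.  ] [ 0.4354 -0.2947]
wrist [ 0.4856 -0.3154  0.4141]
wrist rack 0.63 [276.672 154.08 ] [ 0.5364 -0.242 ]
wrist large_ring 0.85 [268.096 209.52 ] [ 0.5293 -0.181 ]
wrist small_ring 0.93 [360.192 130.92 ] [ 0.438  -0.2974]
wrist small_ring 0.75 [272.128 164.   ] [ 0.534  -0.2376]
wrist end_knob 0.68 [266.496 107.28 ] [ 0.5513 -0.3019]
```

View pics/wrist1.png

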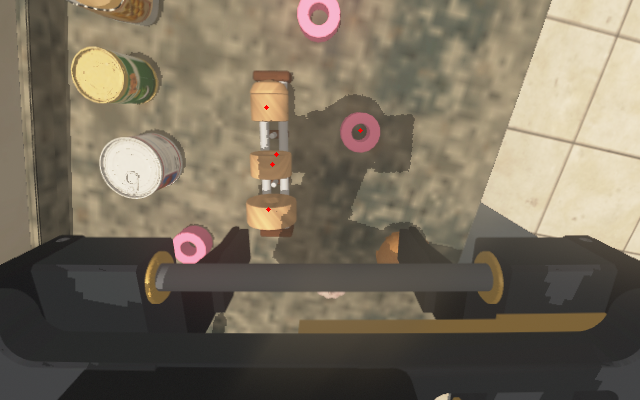

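Wrist view: the knob (266,105), small ring (270,163) and large ring (270,212) sit on the rack. The pink rings are at (360,131), (319,15) and (193,245). The rack is nearly aligned with the tool, so I'll fit the part silhouettes.

```bash
cat >> h.py <<'E'
from scipy.optimize import minimize
SH={"large_ring":[(-.014,.031),(.014,.031)],"small_ring":[(-.014,.025),(.014,.025)],"end_knob":[(.015,.022),(-.018,.022),(-.026,.018),(-.031,.010)]}
Z={"large_ring":.055,"small_ring":.0486,"end_knob":.045}
def hull(p,t,c,th):
    a=np.linspace(0,2*np.pi,40);ax=np.array([-np.sin(th),np.cos(th),0]);e=np.array([np.cos(th),np.sin(th),0])
    pts=[np.array(c)+ax*y+R*(np.cos(k)*e+np.sin(k)*np.array([0,0,1])) for y,R in SH[t] for k in a]
    return cv2.convexHull(np.array([proj(p,q) for q in pts],np.float32))
def draw(h):
    m=np.zeros((400,640),np.uint8);cv2.fillPoly(m,[np.round(h*16).astype(np.int32)],1,shift=4);return m>0
def fit(p,t,reg,c0,th):
    f=lambda v:-(lambda m:(m&reg).sum()/max(1,(m|reg).sum()))(draw(hull(p,t,[v[0],v[1],Z[t]],v[2]/10)))
    x0=[c0[0],c0[1],th*10];b=minimize(f,x0,method="Nelder-Mead",options=dict(initial_simplex=np.array([x0]*4)+np.vstack([np.zeros(3),np.eye(3)*[.006,.006,.6]]),maxfev=150))
    return b.x[0],b.x[1],np.degrees(b.x[2]/10),-b.fun
E
python3 - <<'E'
from h import *
for n in("wrist",):
    p=imaging.capture(n)
    for t,c in(("large_ring",(.527,-.181)),("small_ring",(.537,-.24)),("end_knob",(.550,-.302))):
        for o in models.cut_out(p,t)[:3]:
            u,v,w,h=np.array(o["extent"])*[640,400,640,400]
            q=onz(p,(u+w/2,v+h/2),Z[t])
            if np.hypot(q[0]-c[0],q[1]-c[1])<.03: print(n,t,o["confidence"],[round(float(k),4) for k in fit(p,t,o["region"],c,np.radians(12))])
print(r.sense()["tcp_pos"])
E
```

```text
wrist large_ring 0.76 [0.5259, -0.1806, 15.2229, 0.9177]
wrist small_ring 0.84 [0.536, -0.2377, 13.2535, 0.9259]
wrist end_knob 0.73 [0.5478, -0.3014, 13.4609, 0.9171]
[ 0.47068067 -0.24004241  0.25155755]
```

Request:
apply_moves(moves=[[[0,0,0],1],[[-0.0238,-0.0328,0],0],[[-0.0237,-0.0327,0],0],[[0,0,0.04],0],[[0,0,0.04],0]])

```text
time_s: 4.4
tcp_pos: [0.5295, -0.1798, 0.1729]
ee_rot: [[0.188, -0.982, 0.008], [-0.982, -0.188, -0.001], [0.002, -0.008, -1.0]]
wrist_force: [0.0, -0.5, -0.8]
gripper_width: 1.001
gripper_force: 0.0
```

Request:
apply_moves(moves=[[[0,0,0.036],0],[[0,0,0.036],0],[[0,0,0.036],0],[[0,0,0.0277],0],[[0,0,0],0]])

```text
time_s: 4.82
tcp_pos: [0.5216, -0.1806, 0.0301]
ee_rot: [[0.184, -0.983, -0.013], [-0.983, -0.184, 0.002], [-0.004, 0.012, -1.0]]
wrist_force: [-1.7, -0.1, -0.5]
gripper_width: 0.995
gripper_force: 0.0
```

Request:
apply_moves(moves=[[[0,0,0],0],[[0,0,0],0],[[0,0,0],0],[[0,0,0],0],[[0,0,0],0]], hand=0.05)

```text
time_s: 5.23
tcp_pos: [0.5268, -0.1813, 0.0376]
ee_rot: [[0.186, -0.982, 0.002], [-0.982, -0.186, -0.0], [0.001, -0.002, -1.0]]
wrist_force: [-2.7, -0.5, 2.9]
gripper_width: 0.706
gripper_force: 1.6
```

Request:
apply_moves(moves=[[[0,0,0],0],[[0,0,0],0],[[0,0,0],0]])

```text
time_s: 5.48
tcp_pos: [0.5264, -0.1813, 0.0374]
ee_rot: [[0.187, -0.982, 0.001], [-0.982, -0.187, -0.0], [0.001, -0.001, -1.0]]
wrist_force: [-2.1, -0.0, 6.9]
gripper_width: 0.691
gripper_force: 30.0
```

Request:
apply_moves(moves=[[[0,0,-0.02],0],[[0,0,-0.03],0],[[0,0,-0.04],6.4],[[0,0,-0.04],6.4],[[0,0,-0.04],0]])

```text
time_s: 5.9
tcp_pos: [0.5257, -0.181, 0.2077]
ee_rot: [[-0.04, -0.999, 0.0], [-0.999, 0.04, 0.0], [-0.0, -0.0, -1.0]]
wrist_force: [1.1, 0.4, -0.8]
gripper_width: 0.694
gripper_force: 30.0
```

Request:
apply_moves(moves=[[[0,0,-0.04],0],[[0,0,-0.04],0],[[-0.0354,-0.0068,-0.01],0],[[-0.0354,-0.0068,0],0],[[-0.0354,-0.0068,0],0]])

```text
time_s: 6.32
tcp_pos: [0.5507, -0.0748, 0.2977]
ee_rot: [[-0.038, -0.999, 0.004], [-0.999, 0.038, 0.001], [-0.001, -0.004, -1.0]]
wrist_force: [-0.0, 0.2, -2.0]
gripper_width: 0.688
gripper_force: 30.0
```

Request:
apply_moves(moves=[[[-0.0354,-0.0068,0],0],[[-0.0354,-0.0068,0],0],[[-0.0354,-0.0068,0],0],[[-0.0354,-0.0068,0],0],[[-0.0354,-0.0068,0],0]])

```text
time_s: 6.73
tcp_pos: [0.5906, 0.1018, 0.296]
ee_rot: [[-0.036, -0.999, 0.0], [-0.999, 0.036, 0.001], [-0.001, -0.0, -1.0]]
wrist_force: [0.2, -0.6, -0.5]
gripper_width: 0.688
gripper_force: 30.0
```

Request:
apply_moves(moves=[[[0,0,0],0],[[0,0,0],0]])

```text
time_s: 6.9
tcp_pos: [0.5906, 0.1018, 0.2952]
ee_rot: [[-0.033, -0.999, -0.001], [-0.999, 0.033, 0.0], [0.0, 0.001, -1.0]]
wrist_force: [-0.1, -0.5, -0.8]
gripper_width: 0.695
gripper_force: 30.0
```

```bash
python3 - <<'E'
from h import *
np.set_printoptions(precision=4,suppress=True)
s=r.sense();print(s["tcp_pos"],s["ee_rot"].tolist(),s["wrist_force"],s["gripper_width"],s["time_s"])
import pickle
P={n:imaging.capture(n) for n in("scene","top","wrist")}
pickle.dump(P,open("P2.pkl","wb"))
for n,p in P.items():
    for t in("rolling_pin","shoulder","spindle_nominal"):
        for o in models.place_of(p,t)[:2]:
            uv=np.array(o["at"])*[640,400]
            print(n,t,round(o["confidence"],2),uv,onz(p,uv,.1)[:2])
a=P["wrist"]["frame"];b=P["scene"]["frame"];b=cv2.resize(b[110:230,190:370],(600,400),interpolation=cv2.INTER_CUBIC)
cv2.imwrite("pics/w2.png",a);cv2.imwrite("pics/s2.png",b)
E
```

```text
[0.5906 0.1018 0.2952] [[-0.0330512501334366, -0.9994531807311415, -0.0009769293838810347], [-0.9994536581264917, 0.033051245153036174, 2.124635671646283e-05], [1.1053993764638851e-05, 0.000977097865101424, -0.9999995225786716]] [-0.1192 -0.5102 -0.8162] 0.6946383215625873 6.9
scene rolling_pin 0.57 [284.224 196.08 ] [ 0.4718 -0.0854]
scene shoulder 0.63 [282.624 164.12 ] [0.594  0.1075]
scene spindle_nominal 0.88 [296.512 172.4  ] [0.585  0.0267]
top rolling_pin 0.81 [209.408 168.52 ] [0.5814 0.1039]
top shoulder 0.79 [202.816 163.68 ] [0.592  0.1195]
top spindle_nominal 0.7 [237.376 167.68 ] [0.5845 0.0415]
wrist rolling_pin 0.84 [319.872 173.52 ] [0.5947 0.0995]
wrist shoulder 0.88 [323.008 190.12 ] [0.5917 0.1203]
```

View pics/w2.png

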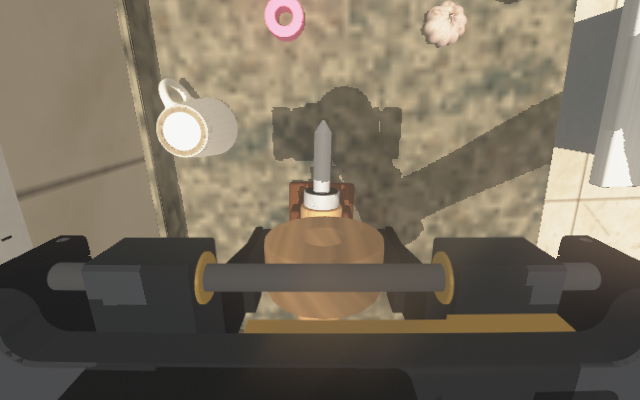

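View pics/s2.png

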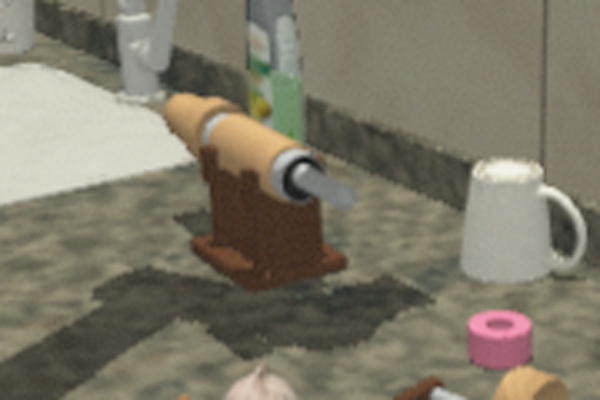

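Wrist view: the spindle runs from (322,187) to its tip at (322,121), close to central on the shoulder (303–340, row 200). The scene crop shows the dark bush at about (300,178) and the spindle tip at (352,197). I'll measure the edges.

```bash
python3 - <<'E'
from h import *
import pickle
P=pickle.load(open("P2.pkl","rb"))
w=P["wrist"]["frame"].astype(int)
for v in(124,130,140,155,170,182,194,200,206): print(v,[ "%d/%d"%(w[v,u].mean(),w[v,u].max()-w[v,u].min()) for u in range(298,346)])
s=P["scene"]["frame"].astype(int)
print("scene")
for u in(276,280,284,288,292,295): print(u,["%d/%d"%(s[v,u].mean(),s[v,u].max()-s[v,u].min()) for v in range(150,178)])
t=P["top"]["frame"].astype(int)
print("top")
for u in(190,194,198,202,206,212,220,228): print(u,["%d/%d"%(t[v,u].mean(),t[v,u].max()-t[v,u].min()) for v in range(150,180)])
E
```

```text
124 ['87/19', '87/20', '86/20', '86/20', '86/19', '86/21', '88/21', '88/21', '89/22', '91/21', '92/23', '93/24', '93/25', '94/25', '96/25', '96/26', '97/26', '97/26', '93/24', '91/22', '91/21', '119/15', '143/15', '150/15', '153/16', '151/14', '150/15', '147/15', '143/15', '99/19', '87/23', '90/23', '93/24', '94/25', '94/25', '93/24', '94/23', '93/23', '92/24', '92/23', '91/23', '90/22', '90/22', '88/23', '89/22', '90/22', '91/23', '93/23']
130 ['80/17', '79/16', '78/16', '79/15', '78/16', '78/14', '78/15', '78/16', '77/16', '76/15', '76/16', '77/16', '79/17', '82/18', '86/20', '88/22', '91/21', '109/18', '135/16', '144/16', '148/15', '150/15', '150/14', '152/16', '153/15', '154/15', '154/15', '153/14', '149/14', '147/15', '143/16', '138/14', '113/16', '87/18', '85/19', '86/20', '88/20', '91/22', '93/24', '94/24', '96/25', '96/25', '95/24', '97/25', '96/24', '96/24', '95/24', '93/24']
140 ['89/21', '90/20', '90/21', '89/20', '88/19', '88/19', '86/18', '85/19', '84/19', '82/19', '82/18', '81/17', '81/17', '81/17', '82/18', '83/18', '130/15', '139/14', '141/14', '143/15', '145/15', '14
[... 6132 characters left out ...]
142/2', '138/2', '131/1', '128/3', '120/5', '106/9', '94/13', '82/11', '77/10', '69/8', '66/7', '68/10', '69/8', '68/7', '76/11', '76/12', '83/12']
220 ['131/29', '135/29', '140/27', '136/27', '138/28', '138/30', '135/26', '133/26', '133/25', '128/18', '124/6', '129/2', '133/2', '136/1', '139/2', '135/1', '131/3', '126/3', '121/5', '118/12', '117/16', '105/14', '88/13', '85/13', '80/14', '76/12', '72/11', '66/8', '68/8', '65/8']
228 ['88/16', '89/19', '85/15', '84/16', '83/13', '84/15', '80/13', '80/13', '76/9', '77/9', '99/5', '121/3', '129/2', '134/1', '139/2', '141/2', '136/3', '129/1', '128/0', '109/4', '92/9', '81/11', '80/10', '79/12', '74/10', '72/7', '73/9', '71/9', '71/13', '73/13']
```

```bash
cat > f.py <<'E'
from h import *
import pickle
from scipy.optimize import least_squares
P=pickle.load(open("P2.pkl","rb"));W,T,S=P["wrist"],P["top"],P["scene"]
sw=[(322.3,140),(321.95,155),(321.5,170),(321.35,182)];nw=[(321.05,194),(321.05,200)]
st=[(202,162.7),(206,162.9),(228,164.5)];nt=[(194,162.4),(198,162.5)]
ss=[(280,162.6),(284,164.2),(292,168)]
def cl(p,x0,z,th,k,val): # centreline crossing: k=1 solve for row=val return col
    a=np.array([x0,.12,z]);q=[proj(p,a+np.array([-np.sin(th),np.cos(th),0])*t) for t in(-.09,.02)]
    f=(val-q[0][k])/(q[1][k]-q[0][k]);return (q[0]+f*(q[1]-q[0]))[1-k]
def res(v):
    x,th,dx,dz,tb=v;o=[]
    for u,r_ in sw:o.append(cl(W,x+dx,.1+dz,th,1,r_)-u)
    for u,r_ in nw:o.append(cl(W,x,.1,th,1,r_)-u)
    for u,r_ in st:o.append(cl(T,x+dx,.1+dz,th,0,u)+tb-r_)
    for u,r_ in nt:o.append(cl(T,x,.1,th,0,u)+tb-r_)
    o+=[dz/.02,tb/3];return o
if __name__=="__main__":
    b=least_squares(res,[.592,-.035,0,0,0],x_scale=[.01,.01,.01,.01,1]);print(b.x,np.round(b.fun,2))
    x,th,dx,dz,tb=b.x
    print("tip y from wrist",onz(W,(322.3,120.5),.1),"shoulder plane row190",onz(W,(321.1,187),.12))
    f=S["frame"].astype(int);m=((f.mean(2)<62)&(f.max(2)-f.min(2)<9));m[:150]=0;m[176:]=0;m[:,:262]=0;m[:,290:]=0
    ys,xs=np.nonzero(m);h=cv2.convexHull(np.stack([xs,ys],1).astype(np.float32));print(cv2.fitEllipse(h),h.reshape(-1,2).tolist())
    for D in(0,.003,.006): print(D,[cl(S,x+dx,.1+D,th,0,u)-v for u,v in ss])
    print("proj shoulder in scene",proj(S,[x,.122,.1]))
    z=cv2.resize(S["frame"][145:180,258:304],None,fx=16,fy=16,interpolation=cv2.INTER_CUBIC);cv2.imwrite("pics/s3.png",z)
E
python3 f.py
```

```text
[ 5.93858547e-01 -5.85712636e-02  8.06664677e-06  2.85784926e-03
  5.92759842e-02] [-0.1  -0.05  0.1   0.01  0.08 -0.04 -0.09  0.02  0.14 -0.15  0.06  0.14
  0.02]
tip y from wrist [0.58937135 0.037533   0.1       ] shoulder plane row190 [0.59348396 0.11107301 0.12      ]
((280.0753173828125, 163.02447509765625), (10.080166816711426, 12.872344970703125), 27.81344985961914) [[285.0, 160.0], [282.0, 168.0], [281.0, 169.0], [278.0, 169.0], [275.0, 166.0], [275.0, 162.0], [276.0, 160.0], [278.0, 158.0], [280.0, 157.0], [282.0, 157.0], [284.0, 158.0], [285.0, 159.0]]
0 [np.float64(0.34330602274175703), np.float64(0.8354403123102259), np.float64(1.2197088914471124)]
0.003 [np.float64(-0.635374609756127), np.float64(-0.15757879306968903), np.float64(0.19801284030313582)]
0.006 [np.float64(-1.6165864059177864), np.float64(-1.1531641633276593), np.float64(-0.8263196781474846)]
proj shoulder in scene [279.77335343 162.85379895]
```

View pics/s3.png

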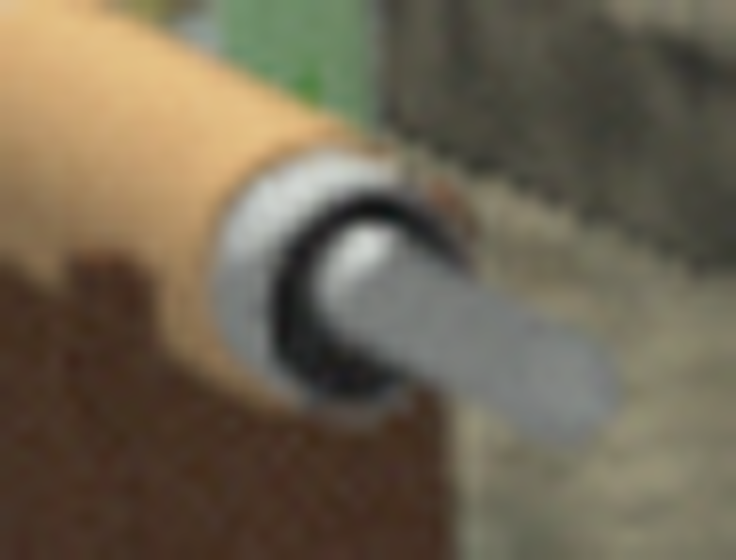

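Zoomed scene: the dark bush disc is centred at about (371,296) zoom pixels and the spindle base at about (370,283). So the spindle sits about 2.5 mm high and central in x, which agrees with the triangulation. I'll take the ring in front of the tip.

Request:
apply_moves(moves=[[[0,0,0],1.5],[[0.0356,-0.0008,0],0],[[0.0356,-0.0008,0],0],[[0.0356,-0.0007,0],0],[[0,0,0.038],0]])

```text
time_s: 7.92
tcp_pos: [0.5905, -0.0115, 0.266]
ee_rot: [[-0.065, -0.998, 0.017], [-0.998, 0.065, -0.001], [-0.0, -0.017, -1.0]]
wrist_force: [2.2, 0.6, 1.2]
gripper_width: 0.692
gripper_force: 30.0
```

Request:
apply_moves(moves=[[[0,0,0.04],0],[[0,0,0.04],0],[[0,0,0.04],0],[[0,0,0.03],0],[[0,0,0.0222],0]])

```text
time_s: 8.33
tcp_pos: [0.5846, -0.0073, 0.0824]
ee_rot: [[-0.063, -0.998, -0.004], [-0.998, 0.063, -0.001], [0.001, 0.004, -1.0]]
wrist_force: [0.5, 0.0, -0.7]
gripper_width: 0.689
gripper_force: 30.0
```

Request:
apply_moves(moves=[[[0,0,0],0],[[0,0,0],0],[[0,0,0],0]])

```text
time_s: 8.58
tcp_pos: [0.588, -0.0066, 0.0874]
ee_rot: [[-0.061, -0.998, 0.003], [-0.998, 0.061, 0.0], [-0.0, -0.003, -1.0]]
wrist_force: [0.2, 0.8, -1.2]
gripper_width: 0.695
gripper_force: 30.0
```

```bash
python3 - <<'E'
from h import *
np.set_printoptions(precision=4,suppress=True)
import pickle
s=r.sense();print(s["tcp_pos"],s["ee_rot"].tolist(),s["wrist_force"],s["moment"],s["gripper_width"],s["time_s"])
P={n:imaging.capture(n) for n in("scene","top")};pickle.dump(P,open("P3.pkl","wb"))
print(r.sense()["wrist_force"])
a=cv2.resize(P["scene"]["frame"][130:210,230:350],None,fx=5,fy=5,interpolation=cv2.INTER_CUBIC)
b=cv2.resize(P["top"]["frame"][135:190,180:300],None,fx=5,fy=5,interpolation=cv2.INTER_CUBIC)
cv2.imwrite("pics/n4.png",cv2.vconcat([a,b])[:600])
cv2.imwrite("pics/n4.png",cv2.resize(cv2.vconcat([a,b]),(533,600)))
E
```

```text
[ 0.588  -0.0066  0.0874] [[-0.06143144175058352, -0.9981058184223702, 0.003309561278327449], [-0.9981112554608579, 0.061432149859615294, 0.00011263203797009971], [-0.0003157321568585098, -0.0032963912140562147, -0.9999945170440531]] [ 0.1963  0.7745 -1.171 ] [0.0097 0.0738 0.036 ] 0.6945392515897255 8.5833
[-0.2491 -0.3539 -1.265 ]
```

View pics/n4.png

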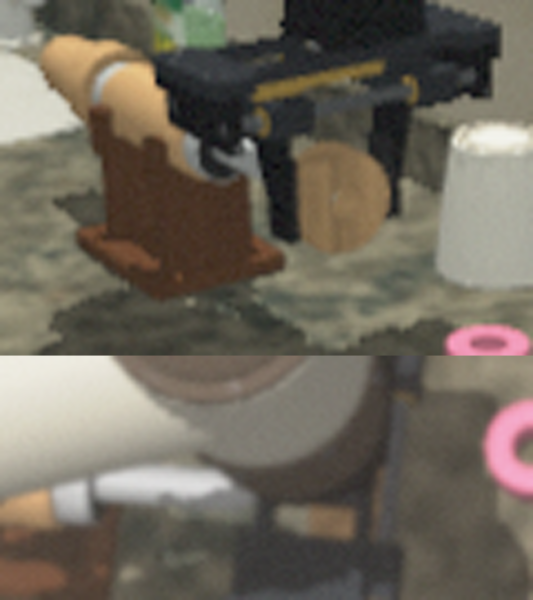

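Crops: the ring in the fingers hangs in line with the spindle, with its face at about (342,197) and the tip to its left behind the finger. I'll feel forward.

Request:
apply_moves(moves=[[[-0.008,0,0],0],[[-0.008,0,0],0],[[-0.006,0,0],0],[[-0.003,0,0],0],[[0,0,0],0]])

```text
time_s: 9.1
tcp_pos: [0.5882, 0.0192, 0.0859]
ee_rot: [[-0.061, -0.998, 0.001], [-0.998, 0.061, 0.0], [-0.0, -0.001, -1.0]]
wrist_force: [-0.3, -0.4, -0.0]
gripper_width: 0.694
gripper_force: 30.0
```

Request:
apply_moves(moves=[[[0,0,0],0],[[0,0,0],0],[[0,0,0],0]])

```text
time_s: 9.35
tcp_pos: [0.5878, 0.0179, 0.0856]
ee_rot: [[-0.062, -0.998, -0.0], [-0.998, 0.062, -0.0], [0.0, 0.0, -1.0]]
wrist_force: [-0.2, -0.2, 0.2]
gripper_width: 0.688
gripper_force: 30.0
```

Request:
apply_moves(moves=[[[-0.003,0,0],0],[[-0.003,0,0],0],[[-0.003,0,0],0],[[0,0,0],0]])

```text
time_s: 9.68
tcp_pos: [0.5887, 0.0276, 0.0856]
ee_rot: [[-0.062, -0.998, 0.0], [-0.998, 0.062, 0.0], [-0.0, -0.0, -1.0]]
wrist_force: [0.7, 0.2, -1.3]
gripper_width: 0.692
gripper_force: 30.0
```

Request:
apply_moves(moves=[[[-0.002,0,0],0],[[-0.002,0,0],0],[[0,0,0],0]])

```text
time_s: 9.93
tcp_pos: [0.5888, 0.0314, 0.0857]
ee_rot: [[-0.062, -0.998, 0.0], [-0.998, 0.062, 0.0], [-0.0, -0.0, -1.0]]
wrist_force: [-0.3, 0.5, -0.6]
gripper_width: 0.689
gripper_force: 30.0
```

Request:
apply_moves(moves=[[[-0.0015,0,0],0],[[0,0,0],0],[[0,0,0],0]])

```text
time_s: 10.18
tcp_pos: [0.5889, 0.0326, 0.0857]
ee_rot: [[-0.062, -0.998, 0.0], [-0.998, 0.062, -0.0], [0.0, -0.0, -1.0]]
wrist_force: [0.8, 0.7, -1.0]
gripper_width: 0.695
gripper_force: 30.0
```

Request:
apply_moves(moves=[[[-0.0015,0,0],0],[[0,0,0],0]])

```text
time_s: 10.35
tcp_pos: [0.589, 0.0342, 0.0857]
ee_rot: [[-0.062, -0.998, 0.0], [-0.998, 0.062, 0.0], [-0.0, -0.0, -1.0]]
wrist_force: [-0.4, 0.5, -0.6]
gripper_width: 0.689
gripper_force: 30.0
```

Request:
apply_moves(moves=[[[-0.0015,0,0],0],[[0,0,0],0]])

```text
time_s: 10.52
tcp_pos: [0.5891, 0.0358, 0.0857]
ee_rot: [[-0.062, -0.998, 0.0], [-0.998, 0.062, 0.0], [-0.0, -0.0, -1.0]]
wrist_force: [-0.3, -0.6, -0.3]
gripper_width: 0.692
gripper_force: 30.0
```

Request:
apply_moves(moves=[[[-0.001,0,0],0],[[0,0,0],0]])

```text
time_s: 10.68
tcp_pos: [0.5891, 0.0367, 0.0857]
ee_rot: [[-0.062, -0.998, 0.0], [-0.998, 0.062, -0.0], [0.0, -0.0, -1.0]]
wrist_force: [-0.4, -0.3, -0.8]
gripper_width: 0.686
gripper_force: 30.0
```

Request:
apply_moves(moves=[[[-0.001,0,0],0],[[0,0,0],0]])

```text
time_s: 10.85
tcp_pos: [0.5892, 0.0377, 0.0857]
ee_rot: [[-0.062, -0.998, 0.0], [-0.998, 0.062, 0.0], [-0.0, -0.0, -1.0]]
wrist_force: [0.5, 0.2, -1.2]
gripper_width: 0.691
gripper_force: 30.0
```

Request:
apply_moves(moves=[[[-0.0015,0,0],0],[[-0.0005,0,0],0]])

```text
time_s: 11.02
tcp_pos: [0.5893, 0.0397, 0.0857]
ee_rot: [[-0.062, -0.998, 0.0], [-0.998, 0.062, 0.0], [-0.0, -0.0, -1.0]]
wrist_force: [-0.1, -0.3, -0.9]
gripper_width: 0.69
gripper_force: 30.0
```

Request:
apply_moves(moves=[[[-0.0015,0,0],0],[[-0.0005,0,0],0]])

```text
time_s: 11.18
tcp_pos: [0.5894, 0.0417, 0.0856]
ee_rot: [[-0.062, -0.998, 0.0], [-0.998, 0.062, 0.0], [-0.0, -0.0, -1.0]]
wrist_force: [-0.2, -0.1, -0.7]
gripper_width: 0.688
gripper_force: 30.0
```

Request:
apply_moves(moves=[[[-0.0015,0,0],0],[[-0.0015,0,0],0]])

```text
time_s: 11.35
tcp_pos: [0.5896, 0.0447, 0.0857]
ee_rot: [[-0.062, -0.998, 0.0], [-0.998, 0.062, 0.0], [-0.0, -0.0, -1.0]]
wrist_force: [0.6, -0.0, -0.8]
gripper_width: 0.69
gripper_force: 30.0
```

Request:
apply_moves(moves=[[[-0.002,0,0],0],[[-0.002,0,0],0],[[0,0,0],0]])

```text
time_s: 11.6
tcp_pos: [0.5899, 0.049, 0.0857]
ee_rot: [[-0.062, -0.998, 0.0], [-0.998, 0.062, 0.0], [-0.0, -0.0, -1.0]]
wrist_force: [-0.5, -0.4, -0.6]
gripper_width: 0.694
gripper_force: 30.0
```

Request:
apply_moves(moves=[[[-0.004,0,0],0],[[-0.004,0,0],0],[[-0.004,0,0],0]])

```text
time_s: 11.85
tcp_pos: [0.5906, 0.0609, 0.0857]
ee_rot: [[-0.062, -0.998, 0.0], [-0.998, 0.062, 0.0], [-0.0, -0.0, -1.0]]
wrist_force: [0.6, 0.3, -0.4]
gripper_width: 0.691
gripper_force: 30.0
```

Request:
apply_moves(moves=[[[-0.004,0,0],0],[[-0.004,0,0],0],[[-0.004,0,0],0]])

```text
time_s: 12.1
tcp_pos: [0.5914, 0.0731, 0.0857]
ee_rot: [[-0.062, -0.998, 0.0], [-0.998, 0.062, 0.0], [-0.0, -0.0, -1.0]]
wrist_force: [-0.0, 0.1, -0.4]
gripper_width: 0.694
gripper_force: 30.0
```

Request:
apply_moves(moves=[[[-0.004,0,0],0],[[-0.004,0,0],0],[[-0.004,0,0],0]])

```text
time_s: 12.35
tcp_pos: [0.5921, 0.0849, 0.0856]
ee_rot: [[-0.062, -0.998, -0.0], [-0.998, 0.062, -0.0], [0.0, 0.0, -1.0]]
wrist_force: [0.0, 0.9, -0.4]
gripper_width: 0.688
gripper_force: 30.0
```

Request:
apply_moves(moves=[[[-0.004,0,0],0],[[-0.004,0,0],0],[[-0.003,0,0],0],[[0,0,0],0]])

```text
time_s: 12.68
tcp_pos: [0.5929, 0.0961, 0.0857]
ee_rot: [[-0.061, -0.998, 0.0], [-0.998, 0.061, 0.0], [-0.0, -0.0, -1.0]]
wrist_force: [0.3, -0.7, -1.0]
gripper_width: 0.694
gripper_force: 30.0
```

Request:
apply_moves(moves=[[[-0.002,0,0],0],[[-0.001,0,0],0],[[0,0,0],0]])

```text
time_s: 12.93
tcp_pos: [0.593, 0.0986, 0.0857]
ee_rot: [[-0.062, -0.998, 0.0], [-0.998, 0.062, 0.0], [-0.0, -0.0, -1.0]]
wrist_force: [-0.4, -0.4, -1.3]
gripper_width: 0.692
gripper_force: 30.0
```

Request:
apply_moves(moves=[[[-0.0015,0,0],0],[[-0.0005,0,0],0],[[0,0,0],0]])

```text
time_s: 13.18
tcp_pos: [0.5931, 0.1005, 0.0857]
ee_rot: [[-0.062, -0.998, 0.0], [-0.998, 0.062, 0.0], [-0.0, -0.0, -1.0]]
wrist_force: [0.7, -0.8, -0.6]
gripper_width: 0.69
gripper_force: 30.0
```

Request:
apply_moves(moves=[[[-0.001,0,0],0],[[-0.0005,0,0],0],[[0,0,0],0]])

```text
time_s: 13.43
tcp_pos: [0.5932, 0.102, 0.0857]
ee_rot: [[-0.062, -0.998, 0.0], [-0.998, 0.062, 0.0], [-0.0, -0.0, -1.0]]
wrist_force: [-0.1, -0.2, -0.2]
gripper_width: 0.691
gripper_force: 30.0
```

Request:
apply_moves(moves=[[[-0.001,0,0],0],[[0,0,0],0]])

```text
time_s: 13.6
tcp_pos: [0.5932, 0.1031, 0.0857]
ee_rot: [[-0.062, -0.998, 0.0], [-0.998, 0.062, 0.0], [-0.0, -0.0, -1.0]]
wrist_force: [0.2, -0.3, -0.8]
gripper_width: 0.694
gripper_force: 30.0
```

Request:
apply_moves(moves=[[[-0.001,0,0],0],[[0,0,0],0]])

```text
time_s: 13.77
tcp_pos: [0.5933, 0.1041, 0.0857]
ee_rot: [[-0.062, -0.998, 0.0], [-0.998, 0.062, 0.0], [-0.0, -0.0, -1.0]]
wrist_force: [1.2, -0.1, -0.3]
gripper_width: 0.692
gripper_force: 30.0
```

Request:
apply_moves(moves=[[[-0.001,0,0],0],[[0,0,0],0]])

```text
time_s: 13.93
tcp_pos: [0.5934, 0.1051, 0.0857]
ee_rot: [[-0.062, -0.998, 0.0], [-0.998, 0.062, 0.0], [-0.0, -0.0, -1.0]]
wrist_force: [-0.8, 0.1, -1.7]
gripper_width: 0.686
gripper_force: 30.0
```

Request:
apply_moves(moves=[[[-0.001,0,0],0],[[0,0,0],0]])

```text
time_s: 14.1
tcp_pos: [0.5933, 0.1056, 0.0857]
ee_rot: [[-0.062, -0.998, -0.0], [-0.998, 0.062, -0.001], [0.001, 0.0, -1.0]]
wrist_force: [0.4, -2.8, 0.8]
gripper_width: 0.692
gripper_force: 30.0
```

Request:
apply_moves(moves=[[[-0.001,0,0],0],[[0,0,0],0]])

```text
time_s: 14.27
tcp_pos: [0.5933, 0.1056, 0.0856]
ee_rot: [[-0.063, -0.998, -0.001], [-0.998, 0.063, -0.002], [0.002, 0.001, -1.0]]
wrist_force: [1.1, -4.9, -0.3]
gripper_width: 0.691
gripper_force: 30.0
```

Request:
apply_moves(moves=[[[-0.0007,0,0],0],[[0,0,0],0],[[0,0,0],0]])

```text
time_s: 14.52
tcp_pos: [0.5933, 0.1056, 0.0857]
ee_rot: [[-0.063, -0.998, -0.001], [-0.998, 0.063, -0.003], [0.003, 0.001, -1.0]]
wrist_force: [1.7, -6.9, -0.9]
gripper_width: 0.69
gripper_force: 30.0
```

Request:
apply_moves(moves=[[[0,0,0],0],[[0,0,0],0],[[0,0,0],0],[[0,0,0],0],[[0,0,0],0]], hand=0.087)

```text
time_s: 14.93
tcp_pos: [0.5936, 0.1081, 0.0858]
ee_rot: [[-0.062, -0.998, 0.0], [-0.998, 0.062, 0.0], [-0.0, -0.0, -1.0]]
wrist_force: [0.2, -1.1, -1.3]
gripper_width: 0.96
gripper_force: 0.0
```

Request:
apply_moves(moves=[[[0,0,-0.02],0],[[0,0,-0.04],0],[[0,0,-0.04],0],[[0,0,-0.04],0],[[0,0,-0.04],0]])

```text
time_s: 15.35
tcp_pos: [0.5931, 0.1078, 0.2678]
ee_rot: [[-0.062, -0.998, 0.0], [-0.998, 0.062, 0.0], [-0.0, -0.0, -1.0]]
wrist_force: [1.3, 0.4, -0.9]
gripper_width: 0.999
gripper_force: 0.0
```

Request:
apply_moves(moves=[[[0,0,-0.028],0],[[0,0,0],0],[[0,0,0],0]])

```text
time_s: 15.6
tcp_pos: [0.5941, 0.1083, 0.296]
ee_rot: [[-0.062, -0.998, 0.005], [-0.998, 0.062, 0.003], [-0.003, -0.004, -1.0]]
wrist_force: [-0.7, 0.1, -1.0]
gripper_width: 1.0
gripper_force: 0.0
```

```bash
python3 - <<'E'
from h import *
import pickle
P={n:imaging.capture(n) for n in("wrist","scene")};pickle.dump(P,open("P5.pkl","wb"));s=r.sense();print(s["tcp_pos"],s["time_s"],s["wrist_force"])
a=cv2.resize(P["wrist"]["frame"][90:240,220:420],(800,600),interpolation=cv2.INTER_CUBIC)
b=cv2.resize(P["scene"]["frame"][130:190,240:320],(400,300),interpolation=cv2.INTER_CUBIC)
a[:300,:400]=np.where(np.zeros((300,400,1),bool),a[:300,:400],b)
cv2.imwrite("pics/w5.png",a)
E
```

```text
[0.5927647  0.10775922 0.29244904] 15.7 [-0.28518235 -0.24856848 -0.69025342]
```

View pics/w5.png

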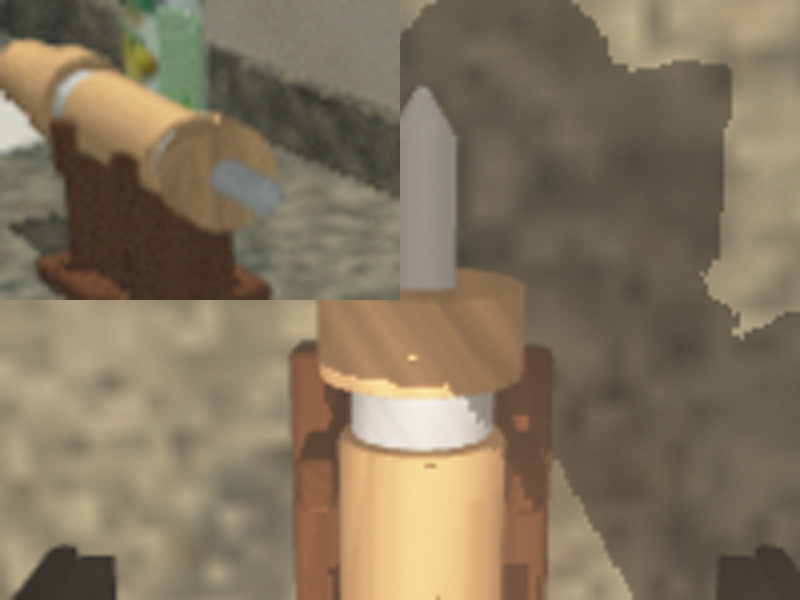

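The large ring sits flush against the steel neck, with the spindle clean from (423,88) to (423,290) in the crop. Next is the small ring.

Request:
apply_moves(moves=[[[0,0,0],-7],[[0,0,0],-7],[[0.0366,0.0133,0],0],[[0.0366,0.0133,0],0],[[0.0366,0.0133,0],0]])

```text
time_s: 16.12
tcp_pos: [0.5731, -0.0083, 0.2912]
ee_rot: [[0.183, -0.983, -0.004], [-0.983, -0.183, -0.001], [0.0, 0.004, -1.0]]
wrist_force: [0.7, 0.5, 0.1]
gripper_width: 0.998
gripper_force: 0.0
```

Request:
apply_moves(moves=[[[0.0366,0.0133,0],0],[[0.0366,0.0133,0],0],[[0.0366,0.0133,0],0],[[0.0366,0.0133,0],0],[[0.0366,0.0133,0],0]])

```text
time_s: 16.53
tcp_pos: [0.5406, -0.2011, 0.2916]
ee_rot: [[0.182, -0.983, -0.004], [-0.983, -0.182, 0.001], [-0.001, 0.004, -1.0]]
wrist_force: [1.2, -0.3, 0.3]
gripper_width: 1.005
gripper_force: 0.0
```

Request:
apply_moves(moves=[[[0.0368,0.013,0],0],[[0,0,0],0],[[0,0,0],0],[[0,0,0],0]])

```text
time_s: 16.87
tcp_pos: [0.5353, -0.238, 0.2919]
ee_rot: [[0.181, -0.984, -0.003], [-0.984, -0.181, 0.001], [-0.001, 0.003, -1.0]]
wrist_force: [0.1, 0.3, -0.4]
gripper_width: 1.001
gripper_force: 0.0
```

```bash
python3 - <<'E'
from h import *
s=r.sense();print(s["tcp_pos"],s["ee_rot"].tolist(),s["time_s"])
p=imaging.capture("wrist");cv2.imwrite("pics/w6.png",p["frame"])
for t,c in(("small_ring",(.537,-.24)),("end_knob",(.550,-.302))):
    for o in models.cut_out(p,t)[:4]:
        u,v,w,h=np.array(o["extent"])*[640,400,640,400]
        q=onz(p,(u+w/2,v+h/2),Z[t])
        if np.hypot(q[0]-c[0],q[1]-c[1])<.03: print(t,o["confidence"],[round(float(k),4) for k in fit(p,t,o["region"],c,np.radians(10.5))])
E
```

```text
[ 0.53526738 -0.2380282   0.29194085] [[0.18056730645631822, -0.983557842907084, -0.0030687937490073264], [-0.9835616060152259, -0.1805707425042469, 0.0008798432897888874], [-0.0014195111340516726, 0.0028594767753622897, -0.9999949041773721]] 16.8667
small_ring 0.72 [0.5356, -0.2367, 10.9535, 0.9625]
```

Request:
apply_moves(moves=[[[-0.001,0,0.04],0],[[0,0,0.04],0],[[0,0,0.04],0],[[0,0,0.04],0],[[0,0,0.04],0]])

```text
time_s: 17.43
tcp_pos: [0.536, -0.2357, 0.0925]
ee_rot: [[0.184, -0.983, 0.001], [-0.983, -0.184, -0.0], [0.0, -0.001, -1.0]]
wrist_force: [-0.1, -0.3, -0.6]
gripper_width: 1.0
gripper_force: 0.0
```

Request:
apply_moves(moves=[[[0,0,0.035],0],[[0,0,0.02],0],[[0,0,0.0064],0],[[0,0,0],0],[[0,0,0],0]])

```text
time_s: 17.85
tcp_pos: [0.537, -0.2367, 0.0333]
ee_rot: [[0.183, -0.983, 0.002], [-0.983, -0.183, -0.001], [0.001, -0.002, -1.0]]
wrist_force: [1.5, -0.4, 0.6]
gripper_width: 1.004
gripper_force: 0.0
```

Request:
apply_moves(moves=[[[0,0,0],0],[[0,0,0],0],[[0,0,0],0],[[0,0,0],0],[[0,0,0],0]], hand=0.038)

```text
time_s: 18.27
tcp_pos: [0.5359, -0.2373, 0.033]
ee_rot: [[0.181, -0.983, 0.001], [-0.983, -0.181, -0.0], [0.0, -0.001, -1.0]]
wrist_force: [0.5, 0.4, 0.0]
gripper_width: 0.703
gripper_force: 0.0
```

Request:
apply_moves(moves=[[[0,0,0],0],[[0,0,0],0],[[0,0,0],0],[[0,0,0],0]])

```text
time_s: 18.6
tcp_pos: [0.5358, -0.2372, 0.0324]
ee_rot: [[0.181, -0.983, 0.0], [-0.983, -0.181, -0.0], [0.0, -0.0, -1.0]]
wrist_force: [0.4, 0.1, 2.1]
gripper_width: 0.559
gripper_force: 30.0
```

Request:
apply_moves(moves=[[[0,0,-0.02],0],[[0,0,-0.03],0],[[0,0,-0.04],7],[[0,0,-0.03],7],[[0,0,0],0]])

```text
time_s: 19.02
tcp_pos: [0.5397, -0.2385, 0.1596]
ee_rot: [[-0.064, -0.998, 0.013], [-0.998, 0.064, -0.004], [0.003, -0.013, -1.0]]
wrist_force: [0.7, 0.2, -0.0]
gripper_width: 0.56
gripper_force: 30.0
```

Request:
apply_moves(moves=[[[-0.0392,-0.006,0],0],[[-0.0392,-0.006,0],0],[[-0.0392,-0.006,0],0],[[-0.0392,-0.006,0],0],[[-0.0392,-0.006,0],0]])

```text
time_s: 19.43
tcp_pos: [0.5775, -0.0417, 0.1518]
ee_rot: [[-0.062, -0.998, -0.001], [-0.998, 0.062, 0.0], [-0.0, 0.001, -1.0]]
wrist_force: [0.8, 0.6, -1.4]
gripper_width: 0.558
gripper_force: 30.0
```

Request:
apply_moves(moves=[[[-0.0389,-0.006,0],0],[[0,0,0.03],0],[[0,0,0.025],0],[[0,0,0.0103],0],[[0,0,0],0]])

```text
time_s: 19.85
tcp_pos: [0.5837, -0.0053, 0.0836]
ee_rot: [[-0.062, -0.998, -0.007], [-0.998, 0.062, -0.001], [0.002, 0.007, -1.0]]
wrist_force: [-0.7, -0.2, -0.4]
gripper_width: 0.554
gripper_force: 30.0
```

Request:
apply_moves(moves=[[[0,0,0],0],[[0,0,0],0],[[0,0,0],0],[[0,0,0],0]])

```text
time_s: 20.18
tcp_pos: [0.587, -0.0052, 0.0884]
ee_rot: [[-0.063, -0.998, 0.003], [-0.998, 0.063, 0.001], [-0.001, -0.003, -1.0]]
wrist_force: [1.2, -0.3, -0.6]
gripper_width: 0.557
gripper_force: 30.0
```

Request:
apply_moves(moves=[[[-0.008,0,0],0],[[-0.008,0,0],0],[[-0.006,0,0],0],[[0,0,0],0],[[0,0,0],0]])

```text
time_s: 20.6
tcp_pos: [0.5875, 0.0178, 0.087]
ee_rot: [[-0.061, -0.998, 0.0], [-0.998, 0.061, -0.0], [0.0, -0.0, -1.0]]
wrist_force: [0.0, -1.0, -0.7]
gripper_width: 0.557
gripper_force: 30.0
```

Request:
apply_moves(moves=[[[-0.003,0,0],0],[[-0.003,0,0],0],[[-0.003,0,0],0],[[0,0,0],0]])

```text
time_s: 20.93
tcp_pos: [0.5882, 0.0265, 0.0869]
ee_rot: [[-0.062, -0.998, 0.0], [-0.998, 0.062, 0.0], [-0.0, -0.0, -1.0]]
wrist_force: [0.0, 0.1, -0.2]
gripper_width: 0.556
gripper_force: 30.0
```

Request:
apply_moves(moves=[[[-0.002,0,0],0],[[-0.002,0,0],0],[[0,0,0],0]])

```text
time_s: 21.18
tcp_pos: [0.5884, 0.0303, 0.087]
ee_rot: [[-0.062, -0.998, 0.0], [-0.998, 0.062, 0.0], [-0.0, -0.0, -1.0]]
wrist_force: [0.5, 0.2, -0.7]
gripper_width: 0.556
gripper_force: 30.0
```

Request:
apply_moves(moves=[[[-0.0015,0,0],0],[[-0.0005,0,0],0]])

```text
time_s: 21.35
tcp_pos: [0.5885, 0.0321, 0.0869]
ee_rot: [[-0.062, -0.998, 0.0], [-0.998, 0.062, -0.0], [0.0, -0.0, -1.0]]
wrist_force: [0.6, -0.2, -0.3]
gripper_width: 0.554
gripper_force: 30.0
```

Request:
apply_moves(moves=[[[-0.0015,0,0],0],[[-0.0005,0,0],0]])

```text
time_s: 21.52
tcp_pos: [0.5886, 0.0341, 0.087]
ee_rot: [[-0.062, -0.998, 0.0], [-0.998, 0.062, 0.0], [-0.0, -0.0, -1.0]]
wrist_force: [0.6, 0.9, -1.2]
gripper_width: 0.56
gripper_force: 30.0
```

Request:
apply_moves(moves=[[[-0.0015,0,0],0],[[-0.0005,0,0],0]])

```text
time_s: 21.68
tcp_pos: [0.5887, 0.0361, 0.087]
ee_rot: [[-0.062, -0.998, 0.0], [-0.998, 0.062, 0.0], [-0.0, -0.0, -1.0]]
wrist_force: [0.2, 0.2, -0.7]
gripper_width: 0.556
gripper_force: 30.0
```

Request:
apply_moves(moves=[[[-0.0015,0,0],0],[[-0.0005,0,0],0]])

```text
time_s: 21.85
tcp_pos: [0.5888, 0.0382, 0.0869]
ee_rot: [[-0.062, -0.998, 0.0], [-0.998, 0.062, 0.0], [-0.0, -0.0, -1.0]]
wrist_force: [0.4, -0.6, -0.7]
gripper_width: 0.558
gripper_force: 30.0
```

Request:
apply_moves(moves=[[[-0.0015,0,0],0],[[-0.0005,0,0],0]])

```text
time_s: 22.02
tcp_pos: [0.589, 0.0401, 0.0869]
ee_rot: [[-0.062, -0.998, 0.0], [-0.998, 0.062, -0.0], [0.0, -0.0, -1.0]]
wrist_force: [-1.0, -0.1, -0.4]
gripper_width: 0.562
gripper_force: 30.0
```

Request:
apply_moves(moves=[[[-0.002,0,0],0],[[-0.001,0,0],0]])

```text
time_s: 22.18
tcp_pos: [0.5892, 0.0432, 0.087]
ee_rot: [[-0.062, -0.998, 0.0], [-0.998, 0.062, -0.0], [0.0, -0.0, -1.0]]
wrist_force: [0.9, -0.4, 0.6]
gripper_width: 0.559
gripper_force: 30.0
```

Request:
apply_moves(moves=[[[-0.002,0,0],0],[[-0.002,0,0],0]])

```text
time_s: 22.35
tcp_pos: [0.5894, 0.0471, 0.087]
ee_rot: [[-0.062, -0.998, 0.0], [-0.998, 0.062, 0.0], [-0.0, -0.0, -1.0]]
wrist_force: [0.1, -0.8, -0.5]
gripper_width: 0.558
gripper_force: 30.0
```

Request:
apply_moves(moves=[[[-0.003,0,0],0],[[-0.003,0,0],0]])

```text
time_s: 22.52
tcp_pos: [0.5898, 0.0532, 0.087]
ee_rot: [[-0.062, -0.998, 0.0], [-0.998, 0.062, 0.0], [-0.0, -0.0, -1.0]]
wrist_force: [-0.1, -1.0, -0.6]
gripper_width: 0.556
gripper_force: 30.0
```

Request:
apply_moves(moves=[[[-0.004,0,0],0],[[-0.003,0,0],0],[[0,0,0],0]])

```text
time_s: 22.77
tcp_pos: [0.5903, 0.0606, 0.087]
ee_rot: [[-0.061, -0.998, 0.0], [-0.998, 0.061, 0.0], [-0.0, -0.0, -1.0]]
wrist_force: [0.4, -0.2, -0.6]
gripper_width: 0.56
gripper_force: 30.0
```

Request:
apply_moves(moves=[[[-0.004,0,0],0],[[-0.004,0,0],0],[[-0.002,0,0],0],[[0,0,0],0]])

```text
time_s: 23.1
tcp_pos: [0.5909, 0.0704, 0.087]
ee_rot: [[-0.061, -0.998, 0.0], [-0.998, 0.061, 0.0], [-0.0, -0.0, -1.0]]
wrist_force: [-0.1, 0.0, -1.2]
gripper_width: 0.556
gripper_force: 30.0
```

Request:
apply_moves(moves=[[[-0.0015,0,0],0],[[-0.0005,0,0],0],[[0,0,0],0]])

```text
time_s: 23.35
tcp_pos: [0.5909, 0.072, 0.0869]
ee_rot: [[-0.062, -0.998, -0.0], [-0.998, 0.062, 0.0], [-0.0, 0.0, -1.0]]
wrist_force: [0.3, -0.3, -1.1]
gripper_width: 0.556
gripper_force: 30.0
```

Request:
apply_moves(moves=[[[-0.001,0,0],0],[[-0.0005,0,0],0],[[0,0,0],0]])

```text
time_s: 23.6
tcp_pos: [0.591, 0.0734, 0.087]
ee_rot: [[-0.062, -0.998, 0.0], [-0.998, 0.062, 0.0], [-0.0, -0.0, -1.0]]
wrist_force: [-0.2, -0.1, -0.2]
gripper_width: 0.56
gripper_force: 30.0
```

Request:
apply_moves(moves=[[[-0.001,0,0],0],[[0,0,0],0]])

```text
time_s: 23.77
tcp_pos: [0.5911, 0.0745, 0.087]
ee_rot: [[-0.062, -0.998, 0.0], [-0.998, 0.062, 0.0], [-0.0, -0.0, -1.0]]
wrist_force: [0.2, -0.4, -1.0]
gripper_width: 0.558
gripper_force: 30.0
```

Request:
apply_moves(moves=[[[-0.001,0,0],0],[[0,0,0],0]])

```text
time_s: 23.93
tcp_pos: [0.5912, 0.0755, 0.087]
ee_rot: [[-0.062, -0.998, 0.0], [-0.998, 0.062, 0.0], [-0.0, -0.0, -1.0]]
wrist_force: [0.0, 0.7, 0.8]
gripper_width: 0.561
gripper_force: 30.0
```

Request:
apply_moves(moves=[[[-0.001,0,0],0],[[0,0,0],0]])

```text
time_s: 24.1
tcp_pos: [0.5912, 0.0765, 0.0869]
ee_rot: [[-0.062, -0.998, 0.0], [-0.998, 0.062, 0.0], [-0.0, -0.0, -1.0]]
wrist_force: [0.2, -0.4, -1.1]
gripper_width: 0.556
gripper_force: 30.0
```

Request:
apply_moves(moves=[[[-0.001,0,0],0],[[0,0,0],0]])

```text
time_s: 24.27
tcp_pos: [0.5913, 0.0776, 0.087]
ee_rot: [[-0.062, -0.998, 0.0], [-0.998, 0.062, 0.0], [-0.0, -0.0, -1.0]]
wrist_force: [-0.0, -0.3, -1.0]
gripper_width: 0.556
gripper_force: 30.0
```

Request:
apply_moves(moves=[[[-0.001,0,0],0],[[0,0,0],0]])

```text
time_s: 24.43
tcp_pos: [0.5913, 0.0784, 0.087]
ee_rot: [[-0.062, -0.998, -0.0], [-0.998, 0.062, -0.0], [0.0, 0.0, -1.0]]
wrist_force: [1.1, -0.3, -1.0]
gripper_width: 0.559
gripper_force: 30.0
```

Request:
apply_moves(moves=[[[-0.0007,0,0],0],[[0,0,0],0]])

```text
time_s: 24.6
tcp_pos: [0.5913, 0.0785, 0.0869]
ee_rot: [[-0.062, -0.998, -0.0], [-0.998, 0.062, -0.001], [0.001, 0.0, -1.0]]
wrist_force: [0.8, -3.8, 0.0]
gripper_width: 0.56
gripper_force: 30.0
```

Request:
apply_moves(moves=[[[-0.0007,0,0],0],[[0,0,0],0]])

```text
time_s: 24.77
tcp_pos: [0.5913, 0.0785, 0.0869]
ee_rot: [[-0.063, -0.998, -0.001], [-0.998, 0.063, -0.002], [0.002, 0.001, -1.0]]
wrist_force: [1.3, -5.5, 0.3]
gripper_width: 0.557
gripper_force: 30.0
```

Request:
apply_moves(moves=[[[-0.0006,0,0],0],[[0,0,0],0],[[0,0,0],0]])

```text
time_s: 25.02
tcp_pos: [0.5912, 0.0786, 0.087]
ee_rot: [[-0.063, -0.998, -0.001], [-0.998, 0.063, -0.002], [0.002, 0.001, -1.0]]
wrist_force: [1.5, -6.9, -1.3]
gripper_width: 0.559
gripper_force: 30.0
```

Request:
apply_moves(moves=[[[0,0,0],0],[[0,0,0],0],[[0,0,0],0],[[0,0,0],0],[[0,0,0],0]], hand=0.087)

```text
time_s: 25.43
tcp_pos: [0.5915, 0.0809, 0.0871]
ee_rot: [[-0.062, -0.998, 0.0], [-0.998, 0.062, 0.0], [-0.0, -0.0, -1.0]]
wrist_force: [-0.3, 0.3, 0.3]
gripper_width: 0.855
gripper_force: 0.0
```

Request:
apply_moves(moves=[[[0,0,0],0],[[0,0,-0.02],0],[[0,0,-0.04],0],[[0,0,-0.04],0],[[0,0,-0.04],0]])

```text
time_s: 25.85
tcp_pos: [0.591, 0.0804, 0.2284]
ee_rot: [[-0.062, -0.998, -0.001], [-0.998, 0.062, -0.0], [0.0, 0.001, -1.0]]
wrist_force: [0.2, 0.9, 0.4]
gripper_width: 0.999
gripper_force: 0.0
```

Request:
apply_moves(moves=[[[0,0,-0.04],0],[[0,0,-0.026],0],[[0,0,0],0],[[0,0,0],0]])

```text
time_s: 26.18
tcp_pos: [0.592, 0.0809, 0.2951]
ee_rot: [[-0.062, -0.998, 0.004], [-0.998, 0.062, 0.002], [-0.002, -0.004, -1.0]]
wrist_force: [-0.2, 0.1, -1.7]
gripper_width: 0.995
gripper_force: 0.0
```

```bash
python3 - <<'E'
from h import *
import pickle
P={n:imaging.capture(n) for n in("wrist","scene")};pickle.dump(P,open("P7.pkl","wb"));s=r.sense();print(s["tcp_pos"],s["time_s"],s["wrist_force"])
a=cv2.resize(P["wrist"]["frame"][90:240,220:420],(800,600),interpolation=cv2.INTER_CUBIC)
b=cv2.resize(P["scene"]["frame"][130:190,240:320],(400,300),interpolation=cv2.INTER_CUBIC)
a[:300,:400]=b
cv2.imwrite("pics/w7.png",a)
E
```

```text
[0.59072598 0.08046217 0.29172696] 26.2833 [ 0.47709326 -0.11050888  0.10820895]
```

View pics/w7.png

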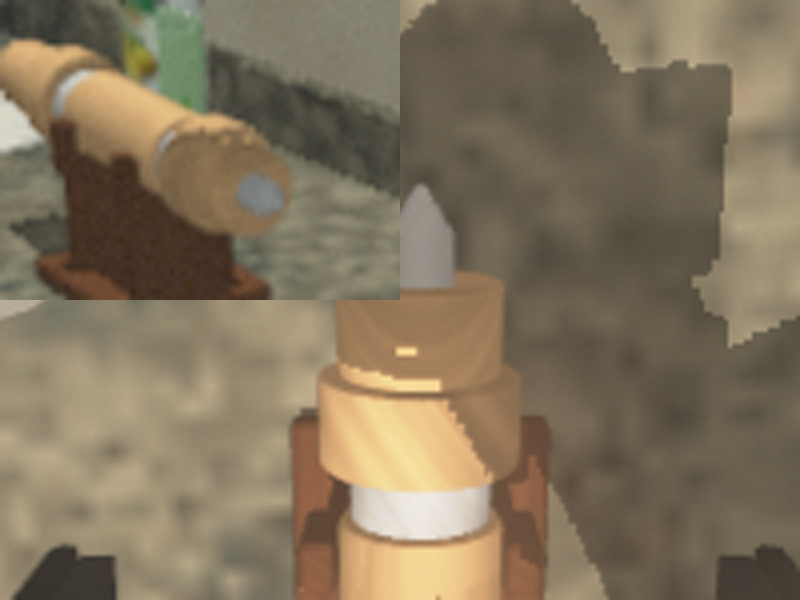

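Crop: the small ring at (420,320) is flush on the large ring, with no visible gap, and the spindle tip at (423,188) is free. Now the knob.

Request:
apply_moves(moves=[[[0,0,0],-7],[[0,0,0],-7],[[0.0368,0.0112,0],0],[[0.0368,0.0112,0],0],[[0.0368,0.0112,0],0]])

```text
time_s: 26.7
tcp_pos: [0.5774, -0.0349, 0.2907]
ee_rot: [[0.183, -0.983, -0.004], [-0.983, -0.183, -0.001], [-0.0, 0.004, -1.0]]
wrist_force: [0.6, 0.4, -0.3]
gripper_width: 1.002
gripper_force: 0.0
```

Request:
apply_moves(moves=[[[0.0368,0.0112,0],0],[[0.0368,0.0112,0],0],[[0.0368,0.0112,0],0],[[0.0368,0.0112,0],0],[[0.0368,0.0112,0],0]])

```text
time_s: 27.12
tcp_pos: [0.5555, -0.2269, 0.2909]
ee_rot: [[0.181, -0.983, -0.004], [-0.983, -0.181, 0.001], [-0.002, 0.004, -1.0]]
wrist_force: [1.0, 0.8, -0.4]
gripper_width: 1.006
gripper_force: 0.0
```

Request:
apply_moves(moves=[[[0.0368,0.0112,0],0],[[0.0368,0.0112,0],0],[[0,0,0],0],[[0,0,0],0],[[0,0,0],0]])

```text
time_s: 27.53
tcp_pos: [0.5475, -0.3016, 0.2911]
ee_rot: [[0.181, -0.984, -0.003], [-0.984, -0.181, 0.001], [-0.002, 0.003, -1.0]]
wrist_force: [0.5, -0.6, 0.3]
gripper_width: 0.998
gripper_force: 0.0
```

```bash
python3 - <<'E'
from h import *
s=r.sense();print(s["tcp_pos"],s["ee_rot"].tolist(),s["time_s"])
p=imaging.capture("wrist");cv2.imwrite("pics/w8.png",p["frame"])
for t,c in(("end_knob",(.548,-.302)),):
    for o in models.cut_out(p,t)[:4]:
        u,v,w,h=np.array(o["extent"])*[640,400,640,400]
        q=onz(p,(u+w/2,v+h/2),Z[t]);print(t,o["confidence"],u,v,w,h,q)
        if np.hypot(q[0]-c[0],q[1]-c[1])<.03: print([round(float(k),4) for k in fit(p,t,o["region"],c,np.radians(10.5))])
print([(o["confidence"],onz(p,np.array(o["at"])*[640,400],.045)) for o in models.place_of(p,"end_knob")[:2]])
E
```

```text
[ 0.54746328 -0.30160776  0.29110517] [[0.18059545258771764, -0.9835526135780384, -0.0030884993843132537], [-0.9835557151277473, -0.18060016082413988, 0.0013180098029597354], [-0.0018541154719347364, 0.002799684643729224, -0.9999943619949627]] 27.5333
end_knob 0.7 305.79200000000003 142.0 35.903999999999996 39.4 [ 0.54732752 -0.30675497  0.045     ]
[0.548, -0.3022, 13.7087, 0.9183]
[(0.64, array([ 0.54943437, -0.30203905,  0.045     ]))]
```

Request:
apply_moves(moves=[[[0,0,0.04],0],[[0,0,0.04],0],[[0,0,0.04],0],[[0,0,0.04],0],[[0,0,0.04],0]])

```text
time_s: 28.1
tcp_pos: [0.5484, -0.3004, 0.092]
ee_rot: [[0.183, -0.983, 0.001], [-0.983, -0.183, -0.0], [0.001, -0.001, -1.0]]
wrist_force: [0.2, 0.9, 0.4]
gripper_width: 0.996
gripper_force: 0.0
```

Request:
apply_moves(moves=[[[0,0,0.035],0],[[0,0,0.02],0],[[0,0,0.0076],0],[[0,0,0],0],[[0,0,0],0]])

```text
time_s: 28.52
tcp_pos: [0.5493, -0.3015, 0.0315]
ee_rot: [[0.183, -0.983, 0.002], [-0.983, -0.183, -0.001], [0.001, -0.001, -1.0]]
wrist_force: [-0.5, -0.5, 0.3]
gripper_width: 1.001
gripper_force: 0.0
```

Request:
apply_moves(moves=[[[0,0,0],0],[[0,0,0],0],[[0,0,0],0],[[0,0,0],0],[[0,0,0],0]], hand=0.032)

```text
time_s: 28.93
tcp_pos: [0.5483, -0.3019, 0.0311]
ee_rot: [[0.181, -0.983, 0.001], [-0.983, -0.181, -0.0], [0.001, -0.001, -1.0]]
wrist_force: [-0.3, -0.3, -0.5]
gripper_width: 0.707
gripper_force: 0.0
```

Request:
apply_moves(moves=[[[0,0,0],0],[[0,0,0],0],[[0,0,0],0],[[0,0,0],0],[[0,0,0],0]])

```text
time_s: 29.35
tcp_pos: [0.5482, -0.3019, 0.0304]
ee_rot: [[0.181, -0.983, 0.0], [-0.983, -0.181, -0.0], [0.0, -0.0, -1.0]]
wrist_force: [-0.3, -0.4, -0.0]
gripper_width: 0.487
gripper_force: 30.0
```

Request:
apply_moves(moves=[[[0,0,-0.02],0],[[0,0,-0.03],0],[[0,0,-0.04],7],[[0,0,-0.03],7],[[0,0,0],0]])

```text
time_s: 29.77
tcp_pos: [0.5518, -0.3036, 0.1582]
ee_rot: [[-0.064, -0.998, 0.013], [-0.998, 0.064, -0.006], [0.005, -0.013, -1.0]]
wrist_force: [1.0, -0.9, 0.5]
gripper_width: 0.49
gripper_force: 30.0
```

Request:
apply_moves(moves=[[[-0.0367,-0.0024,0],0],[[-0.0367,-0.0024,0],0],[[-0.0367,-0.0024,0],0],[[-0.0367,-0.0024,0],0],[[-0.0367,-0.0024,0],0]])

```text
time_s: 30.18
tcp_pos: [0.5709, -0.1178, 0.1499]
ee_rot: [[-0.062, -0.998, -0.001], [-0.998, 0.062, 0.0], [-0.0, 0.001, -1.0]]
wrist_force: [0.8, 0.0, -0.3]
gripper_width: 0.488
gripper_force: 30.0
```

Request:
apply_moves(moves=[[[-0.0367,-0.0024,0],0],[[-0.0367,-0.0024,0],0],[[-0.0367,-0.0026,0],0],[[0,0,0.03],0],[[0,0,0.022],0]])

```text
time_s: 30.6
tcp_pos: [0.586, -0.0073, 0.0978]
ee_rot: [[-0.058, -0.998, 0.002], [-0.998, 0.058, 0.001], [-0.001, -0.002, -1.0]]
wrist_force: [-0.7, -0.3, -3.3]
gripper_width: 0.491
gripper_force: 30.0
```

Request:
apply_moves(moves=[[[0,0,0.0097],0],[[0,0,0],0],[[0,0,0],0],[[0,0,0],0],[[0,0,0],0]])

```text
time_s: 31.02
tcp_pos: [0.5867, -0.0103, 0.0902]
ee_rot: [[-0.063, -0.998, 0.003], [-0.998, 0.063, 0.0], [-0.001, -0.003, -1.0]]
wrist_force: [0.4, 0.1, -1.0]
gripper_width: 0.488
gripper_force: 30.0
```

Request:
apply_moves(moves=[[[0,0,0],0],[[0,0,0],0],[[0,0,0],0]])

```text
time_s: 31.27
tcp_pos: [0.5859, -0.0101, 0.0893]
ee_rot: [[-0.062, -0.998, 0.001], [-0.998, 0.062, 0.0], [-0.0, -0.001, -1.0]]
wrist_force: [0.3, 1.5, -0.3]
gripper_width: 0.489
gripper_force: 30.0
```

Request:
apply_moves(moves=[[[-0.008,0,0],0],[[-0.008,0,0],0],[[-0.007,0,0],0],[[-0.003,0,0],0],[[0,0,0],0]])

```text
time_s: 31.68
tcp_pos: [0.5874, 0.0171, 0.0886]
ee_rot: [[-0.061, -0.998, 0.0], [-0.998, 0.061, 0.0], [-0.0, -0.0, -1.0]]
wrist_force: [0.7, 0.2, -0.9]
gripper_width: 0.483
gripper_force: 30.0
```

Request:
apply_moves(moves=[[[-0.003,0,0],0],[[-0.003,0,0],0],[[-0.002,0,0],0],[[0,0,0],0]])

```text
time_s: 32.02
tcp_pos: [0.5878, 0.0243, 0.0886]
ee_rot: [[-0.062, -0.998, 0.0], [-0.998, 0.062, 0.0], [-0.0, -0.0, -1.0]]
wrist_force: [0.5, -0.7, 0.1]
gripper_width: 0.487
gripper_force: 30.0
```

Request:
apply_moves(moves=[[[-0.002,0,0],0],[[-0.002,0,0],0],[[0,0,0],0]])

```text
time_s: 32.27
tcp_pos: [0.588, 0.0282, 0.0887]
ee_rot: [[-0.062, -0.998, 0.0], [-0.998, 0.062, 0.0], [-0.0, -0.0, -1.0]]
wrist_force: [-0.3, -0.0, -0.5]
gripper_width: 0.487
gripper_force: 30.0
```

Request:
apply_moves(moves=[[[-0.0015,0,0],0],[[-0.0005,0,0],0],[[0,0,0],0]])

```text
time_s: 32.52
tcp_pos: [0.5881, 0.03, 0.0887]
ee_rot: [[-0.062, -0.998, 0.0], [-0.998, 0.062, 0.0], [-0.0, -0.0, -1.0]]
wrist_force: [0.7, -0.1, -0.7]
gripper_width: 0.489
gripper_force: 30.0
```

Request:
apply_moves(moves=[[[-0.0015,0,0],0],[[-0.0005,0,0],0]])

```text
time_s: 32.68
tcp_pos: [0.5882, 0.032, 0.0887]
ee_rot: [[-0.062, -0.998, 0.0], [-0.998, 0.062, 0.0], [-0.0, -0.0, -1.0]]
wrist_force: [0.8, -0.0, -1.4]
gripper_width: 0.487
gripper_force: 30.0
```

Request:
apply_moves(moves=[[[-0.001,-0.0005,0],0],[[-0.001,0,0],0]])

```text
time_s: 32.85
tcp_pos: [0.5889, 0.034, 0.0887]
ee_rot: [[-0.062, -0.998, 0.0], [-0.998, 0.062, 0.0], [-0.0, -0.0, -1.0]]
wrist_force: [-0.5, 0.1, -0.5]
gripper_width: 0.489
gripper_force: 30.0
```

Request:
apply_moves(moves=[[[-0.0015,0,0],0],[[-0.0005,0,0],0]])

```text
time_s: 33.02
tcp_pos: [0.589, 0.0361, 0.0887]
ee_rot: [[-0.062, -0.998, 0.0], [-0.998, 0.062, 0.0], [-0.0, -0.0, -1.0]]
wrist_force: [0.0, -0.3, -0.6]
gripper_width: 0.491
gripper_force: 30.0
```

Request:
apply_moves(moves=[[[-0.0015,0,0],0],[[-0.0005,0,0],0]])

```text
time_s: 33.18
tcp_pos: [0.5889, 0.038, 0.0885]
ee_rot: [[-0.062, -0.998, -0.0], [-0.998, 0.062, -0.0], [0.0, 0.0, -1.0]]
wrist_force: [-0.3, -0.4, -2.0]
gripper_width: 0.485
gripper_force: 30.0
```

Request:
apply_moves(moves=[[[-0.0015,0,0],0],[[-0.0015,0,0],0]])

```text
time_s: 33.35
tcp_pos: [0.5891, 0.0409, 0.0885]
ee_rot: [[-0.062, -0.998, -0.0], [-0.998, 0.062, -0.0], [0.0, 0.0, -1.0]]
wrist_force: [-0.4, -0.6, -2.3]
gripper_width: 0.489
gripper_force: 30.0
```

Request:
apply_moves(moves=[[[-0.002,0,0],0],[[-0.001,0,0],0],[[0,0,0],0]])

```text
time_s: 33.6
tcp_pos: [0.5894, 0.0442, 0.0885]
ee_rot: [[-0.062, -0.998, -0.0], [-0.998, 0.062, 0.0], [-0.0, 0.0, -1.0]]
wrist_force: [-0.3, 0.3, -1.6]
gripper_width: 0.488
gripper_force: 30.0
```

Request:
apply_moves(moves=[[[-0.001,0,0],0],[[-0.001,0,0],0],[[0,0,0],0]])

```text
time_s: 33.85
tcp_pos: [0.5895, 0.046, 0.0886]
ee_rot: [[-0.062, -0.998, -0.0], [-0.998, 0.062, -0.0], [0.0, 0.0, -1.0]]
wrist_force: [0.5, -0.2, -2.2]
gripper_width: 0.486
gripper_force: 30.0
```

Request:
apply_moves(moves=[[[-0.001,0,0.0005],0],[[0,0,0],0]])

```text
time_s: 34.02
tcp_pos: [0.5898, 0.0471, 0.0883]
ee_rot: [[-0.062, -0.998, 0.0], [-0.998, 0.062, 0.0], [-0.0, -0.0, -1.0]]
wrist_force: [-0.1, 0.5, -1.1]
gripper_width: 0.487
gripper_force: 30.0
```

Request:
apply_moves(moves=[[[-0.001,0,0],0],[[0,0,0],0]])

```text
time_s: 34.18
tcp_pos: [0.5898, 0.0481, 0.0883]
ee_rot: [[-0.062, -0.998, 0.0], [-0.998, 0.062, 0.0], [-0.0, -0.0, -1.0]]
wrist_force: [0.6, -0.7, -1.2]
gripper_width: 0.492
gripper_force: 30.0
```

Request:
apply_moves(moves=[[[-0.001,0,0],0],[[0,0,0],0]])

```text
time_s: 34.35
tcp_pos: [0.5898, 0.0491, 0.0883]
ee_rot: [[-0.062, -0.998, 0.0], [-0.998, 0.062, 0.0], [-0.0, -0.0, -1.0]]
wrist_force: [0.2, 0.3, -0.6]
gripper_width: 0.491
gripper_force: 30.0
```

Request:
apply_moves(moves=[[[-0.001,0,0],0],[[0,0,0],0]])

```text
time_s: 34.52
tcp_pos: [0.5899, 0.05, 0.0882]
ee_rot: [[-0.062, -0.998, 0.0], [-0.998, 0.062, 0.0], [-0.0, -0.0, -1.0]]
wrist_force: [0.6, -0.3, -0.6]
gripper_width: 0.489
gripper_force: 30.0
```

Request:
apply_moves(moves=[[[-0.001,0,0],0],[[0,0,0],0]])

```text
time_s: 34.68
tcp_pos: [0.5898, 0.0502, 0.0882]
ee_rot: [[-0.062, -0.998, -0.0], [-0.998, 0.062, -0.001], [0.001, 0.0, -1.0]]
wrist_force: [1.1, -2.6, -0.5]
gripper_width: 0.489
gripper_force: 30.0
```

Request:
apply_moves(moves=[[[-0.0008,0,0],0],[[0,0,0],0]])

```text
time_s: 34.85
tcp_pos: [0.5898, 0.0503, 0.0882]
ee_rot: [[-0.063, -0.998, -0.001], [-0.998, 0.063, -0.002], [0.002, 0.001, -1.0]]
wrist_force: [0.7, -5.5, -0.7]
gripper_width: 0.49
gripper_force: 30.0
```

Request:
apply_moves(moves=[[[-0.0008,0,0],0],[[0,0,0],0]])

```text
time_s: 35.02
tcp_pos: [0.5898, 0.0503, 0.0882]
ee_rot: [[-0.063, -0.998, -0.001], [-0.998, 0.063, -0.003], [0.003, 0.001, -1.0]]
wrist_force: [0.9, -8.8, 0.2]
gripper_width: 0.486
gripper_force: 30.0
```

Request:
apply_moves(moves=[[[0,0,0],0],[[0,0,0],0],[[0,0,0],0],[[0,0,0],0],[[0,0,0],0]], hand=0.087)

```text
time_s: 35.43
tcp_pos: [0.5901, 0.053, 0.0883]
ee_rot: [[-0.062, -0.998, 0.001], [-0.998, 0.062, 0.0], [-0.0, -0.0, -1.0]]
wrist_force: [0.7, 0.9, -0.3]
gripper_width: 0.786
gripper_force: 0.0
```

Request:
apply_moves(moves=[[[0,0,0],0],[[0,0,-0.02],0],[[0,0,-0.04],0],[[0,0,-0.04],0],[[0,0,-0.04],0]])

```text
time_s: 35.85
tcp_pos: [0.5896, 0.0525, 0.2296]
ee_rot: [[-0.062, -0.998, -0.001], [-0.998, 0.062, -0.0], [0.0, 0.001, -1.0]]
wrist_force: [1.5, 0.7, 0.7]
gripper_width: 0.993
gripper_force: 0.0
```

Request:
apply_moves(moves=[[[-0.02,0,-0.03],0],[[-0.02,0,-0.03],0],[[0,0,0],0],[[0,0,0],0],[[0,0,0],0]])

```text
time_s: 36.27
tcp_pos: [0.5918, 0.0926, 0.2873]
ee_rot: [[-0.062, -0.998, -0.002], [-0.998, 0.062, 0.0], [-0.0, 0.002, -1.0]]
wrist_force: [-0.4, -0.1, 0.2]
gripper_width: 1.0
gripper_force: 0.0
```

```bash
python3 - <<'E'
from h import *
P={n:imaging.capture(n) for n in("wrist","scene")};s=r.sense();print(s["tcp_pos"],s["time_s"],s["wrist_force"])
a=cv2.resize(P["wrist"]["frame"][90:240,220:420],(800,600),interpolation=cv2.INTER_CUBIC)
b=cv2.resize(P["scene"]["frame"][130:220,240:345],(350,300),interpolation=cv2.INTER_CUBIC)
a[:300,:350]=b
cv2.imwrite("pics/w9.png",a)
E
```

```text
[0.59165267 0.09191222 0.28640129] 36.3667 [-0.07840348  0.0999946  -0.70271158]
```

View pics/w9.png

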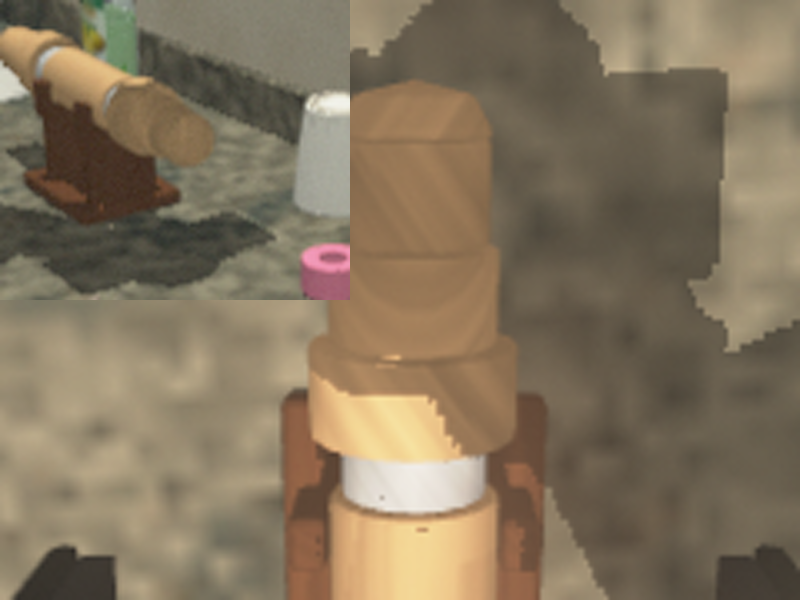

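The knob (420,180), small ring (415,300) and large ring (413,395) sit flush on the neck with no gaps visible. The robot is clear, so I'm handing in.

```bash
python3 -c "
from station import r
print(r.finish_job())"
```

```text
the job is handed in; nothing more can be done
None
```

The job is handed in: the large ring, small ring and end knob are on the spindle in that order, with no gaps visible in the last picture. The highest force I read while pushing home was about 9 N, and the job took about 36 s. I did not go near the garlic bulb.

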